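# Lock the battery hatch of a kitchen scale with a flat screwdriver

## Task

The scale lies face down with fresh batteries in it. Take the red screwdriver from its wooden block, press the blade into the slot of the brass lock so that the sprung battery hatch goes down flush, and turn the lock clockwise a quarter turn to its closed stop, gently, so that the hatch stays shut by itself. Then put the screwdriver back into its hole in the block, fully down, let go of it, and leave everything else as it stands.

Things in the scene. Friction and masses are not known exactly. Their poses are not given: they have to be found in the camera images.
- scale: white digital kitchen scale, 150 x 200 x 28 mm, lying face down on its weighing platform, underside up; it does not move. Origin under its centre on the worktop; x is the 150 mm direction, z up. Grey battery hatch 68 x 44 mm in the middle of the upper face, brass lock at x = -16 mm; four 3 mm rubber feet near the corners of that face
- hatch (a joint): tilt of the battery hatch, rad: 0 = flush, against a firm stop; 0.06 = sprung up (start). It hinges about its edge at the scale's x = +33 mm, 49 mm from the lock, so at 0.06 the lock stands 3 mm higher. Cell springs lift it: pushed down at the lock it starts to give at about 4 N and is flush at about 7 N. Locked, it settles at about 0.015 to 0.022 (play of the tongue)
- lock (a joint): turn of the brass lock, rad, clockwise seen from above: 0 = open, slot along the scale's y (red dot); 1.57 = closed, firm stop, slot along the scale's x (green dot). Starts between 0 and 0.3; friction about 0.02 N m. Head 18 mm across, its top 2.5 mm above the hatch; the straight slot runs right across it, 2.4 mm wide, 5 mm deep, sharp-edged
- lock_hole (a point): centre of the lock's 26 mm hole, on the upper face of the hatch, 28 mm above the worktop when flush; moves with the hatch. The lock floats in this hole: its axis lies, unmeasured, up to 3.5 mm off this point along the scale's x and up to 1.5 mm along its y, and yields sideways within these limits to a push of about 2.5 N
- driver: stubby flat screwdriver, 102 mm long, about 70 g, upright in the wooden block. Origin on its axis at the shoulder under the handle, which rests on the block's top; z up. Red handle 26 mm (x) by 22 mm (y: two flats to grip across) from 9 to 53 mm above the origin, black cap to 60 mm. Below the shoulder a 9 mm round shaft ending in the blade
- blade_tip (a point): middle of the blade's end edge, 42 mm below the driver's origin; the blade is 9 mm wide along the driver's x and 1.6 mm thick along its y
- stand: wooden block 56 x 56 x 46 mm with a low tray (18 mm high, two spent cells in it) on its +y side; fixed. Origin under the middle of both, on the worktop
- stand_hole (a point): centre of the mouth of the driver's hole, on the block's top, 46 mm above the worktop; the hole is upright, 12.5 mm in diameter with a small chamfer, 44 mm deep
- glasses: dark red spectacles, 141 x 142 x 42 mm, lying to the right, a bystander; origin under their centre
- shell_edge (a point): middle of the edge of the scale's opening nearest the lock, on the upper face (scale's x = -34.5 mm); fixed. A tongue under the lock swings beneath this edge and holds the hatch. Unless the lock is pressed to within about 0.5 mm of its flush height, the tongue hits this edge from the side at 0.5 to 0.9 rad and the lock turns no further
- mill: glass pepper mill with a steel head, 56 mm across, 123 mm high, to the left, a bystander; origin under its centre
- pack: green and yellow pack of butter, 73 x 102 x 37 mm, behind, a bystander; origin under its centre

How it is judged:
On the way, in this order (a step that is already met when the one before it is completed fails the run):
1. the screwdriver is out of its block, blade clear of the hole (z of blade_tip in the frame of stand_hole above 0.005 m), for 0.1 s.
2. with the blade in the slot the hatch is pressed down and the lock is being turned past half way (contact force between driver and scale above 3 N and value of joint hatch below 0.02 rad and value of joint lock above 0.8 rad), for 0.1 s.
At the end, for the whole second after the job is handed in: The lock is turned to its closed stop (above 1.45 of 1.57 rad), the hatch is held down by it (tilt below 0.03 rad), and the screwdriver stands at rest in its hole in the block, upright within 0.1 rad, its shoulder within 6 mm of the mouth's centre (value of joint lock above 1.45 rad and value of joint hatch below 0.03 rad and distance between driver and stand_hole below 0.006 m and angle between driver's own z axis and vertical below 0.1 rad and linear speed of driver below 0.02 m/s); the robot touches nothing.
It fails at once if the driver loads the scale with more than 20 N, down and sideways together (not gentle: the hatch or lock would crack) (contact force between driver and scale above 20 N).
It fails at once if the fingers push on the scale instead of the driver (contact force between the fingers and scale above 2 N).
It fails at once if a bystander is moved more than 15 mm (distance of any of mill, pack, glasses from where it was at the start of the episode above 0.015 m).
It also fails if it takes over 72 s, if anything falls off the work surface, if the arm or the gripper's body presses on something with over 40 N, if the wrist force passes 120 N, or if a joint passes its speed limit or range.

## Robot

A 7-joint arm with a two-finger parallel gripper is mounted at the origin on a cart in front of the work surface, level with it; the furniture and walls round the work are solid. World frame = base frame: x ahead of the robot, y to its left, z up, the work surface at z = 0. Lengths are in m, angles in rad, forces in N, time in s.
With the tool pointing down it reaches from about 0.4 to 0.925 m from the base axis. Payload 4.1 kg.
Tool frame: the origin (TCP) lies on the mounting face of the last link; the fingertips stand 173 mm ahead of it and the grasp point (between the pads) lies 155 mm ahead of it (tcp_to_grasp is the distance from the TCP to the grasp point, in m); x points along the fingers, y is the direction in which the jaws open and shut, and the axes are right-handed (so a half turn about x gives the same grasp; the last joint's range is limited). The gripper opens to 85 mm and grips with 20 to 120 N. Pads are 22 mm wide; open, the fingers measure 114 mm over their backs; the gripper's body (76 mm by 85 mm) begins 54 mm behind the grasp point. The pads swing forward as they close: fully open they stand 13 mm farther back than shut.
Start: joints at [-1.425, 0.398, 0.045, 1.537, -0.019, 1.207, -0.051], TCP at [0.158, 0.631, 0.405] pointing down, gripper open.
Joint ranges: [-2.82, 2.82], [-0.49, 2.23], [-1.37, 1.46], [0, 2.46], [-1.36, 4.5], [0.23, 2], [-2.94, 2.94]. Speed limits (rad/s): [2.57, 2.57, 3.14, 3.14, 3.14, 3.14, 3.14].

## Interface

Orientations are given as a rotation vector (axis times angle).
In Python, from cell import state, snapshot, job_done, tcp_to_grasp gives the robot as it stands.
- The arm moves only by the tool send_rows, never from a script. Its argument "series" is text: rows parted by semicolons, each of 7 numbers parted by spaces: the opening, from 0 (shut) to 1 (fully open), then the shift along the tool's x, y, z in m, then the turn, a rotation vector about the tool's x, y, z in degrees. In form: gripper x y z wx wy wz; .... A call has exactly 8 rows; each row is the pose to reach, as a shift and turn from the pose commanded when the call began, along the tool's axes at that moment; what a row does not reach only later rows make up. A row lasts 1/10 s, in which the tool goes at most 50 mm and 8.59 degrees, less where a joint would pass 70% of its speed; a pose out of reach is approached as far as the arm can. A call with a gripper value outside its range is refused whole. The fingers move at their own pace and stop on an object; the grip force is fixed at half the most. Time passes only in rows, so rows that repeat a pose let the fingers close, or fill a call up. It gives the time, the measured TCP pose, the force and the opening at its end, in the units of the state.
- state(): the state, without advancing time (a new reading comes with each control period).
- snapshot(name): name is "scene" or "top" or "wrist"; returns a dict with "img" (420x560x3 uint8, red, green, blue), "fovy" (degrees; the focal length in pixels is half the picture's height over the tangent of half this angle, whatever the lens; pixels are square), "cx", "cy" (the principal point, pixels), "extrinsics" (4x4, takes a point from camera to world coordinates). Camera axes: x right, y down, z forward; pixel columns grow to the right and rows downward; lengths in m; the calibration is good to about 2 mm. A picture is of the moment at which its call begins. There is no depth.
- job_done(): hands the job in, once; it reports no verdict.
The state is a dict: "clock": time; "joint_positions": joint angles; "dq": joint speeds; "joint_efforts": joint torques, N m; "ee_pos": TCP position; "tcp_rot": TCP orientation; "wrist_force": force on the tool from outside, world axes, zero at the start; "moment": the same for the moment, N m; "grip_width": opening from 0.0 (shut) to 1.0 (fully open).
Only numpy, scipy, OpenCV 4.12 (cv2) and the standard library are available. Lean on these libraries where they do the work, as an engineer would, in place of code of your own. Each camera call takes 0.05 s, during which the arm holds its last target.

## Working session

There is one attempt and no reset: what is moved stays moved. The work goes in short steps, Python scripts to look and compute and a tool call to move; the robot and the scene stay as the last step left them, time stands still between calls to the robot, and variables do not carry over. Pictures are saved under pics/ and viewed, and the job is handed in when it is done.

Besides the shell and the picture viewer there is one more tool, called after "Call:" as name(argument=value, ...), one argument or row to a line, values as JSON. send_rows: Moves the arm, as the interface text tells. Its arguments: {"type":"object","properties":{"series":{"type":"string"}},"required":["series"]}

```bash
ls -la; mkdir -p pics; python3 - <<'E'
from cell import state, snapshot, tcp_to_grasp
import cv2, numpy as np
print(state(), tcp_to_grasp)
for n in ["scene","top","wrist"]:
    s=snapshot(n); cv2.imwrite(f"pics/{n}0.png",s["img"][:,:,::-1])
    print(n,s["fovy"],s["cx"],s["cy"],np.round(s["extrinsics"],4).tolist())
E
```

```text
total 12
drwxr-xr-x  3 agent agent 4096 Dec  6 07:41 .
drwxr-xr-x 23 root  root  4096 Dec  6 07:41 ..
drwxr-xr-x  2 agent agent 4096 Dec  6 07:41 pics
{'clock': 0.0, 'joint_positions': array([-1.42497902,  0.39923243,  0.04500811,  1.53788124, -0.01869636,
        1.20686583, -0.05072497]), 'dq': array([ 0.00073066,  0.00064423,  0.00251789,  0.00149913,  0.00067039,
       -0.00089115, -0.00028373]), 'joint_efforts': array([-4.63804317e-04, -4.75128865e+01,  1.36431679e+00, -2.54217196e+01,
        1.15017375e-02,  9.77299438e-03, -3.03960803e-06]), 'ee_pos': array([0.15741979, 0.63035547, 0.40363591]), 'tcp_rot': array([ 0.19056253,  1.56235473, -0.19365189]), 'wrist_force': array([ 0.0992968 ,  0.16158024, -0.43571478]), 'moment': array([ 0.02803726,  0.00285471, -0.00404412]), 'grip_width': 1.001614082812569} 0.1547
scene 56.30406426481662 281.34799619490576 209.1972278673113 [[-0.9317, 0.2584, -0.2554, 0.9095], [0.3633, 0.6782, -0.6388, 0.8835], [0.0081, -0.688, -0.7257, 0.9654], [0.0, 0.0, 0.0, 1.0]]
top 44.90693658973218 286.20833771432433 207.1939109888225 [[0.0142, -0.9978, 0.0648, 0.4948], [-0.9999, -0.014, 0.0027, 0.0809], [-0.0018, -0.0648, -0.9979, 1.5712], [0.0, 0.0, 0.0, 1.0]]
wrist 71.92513534367241 286.3629434445975 210.1369711846597 [[0.2428, 0.9365, 0.2529, 0.0945], [0.9701, -0.2339, -0.0654, 0.6465], [-0.0021, 0.2612, -0.9653, 0.3722], [0.0, 0.0, 0.0, 1.0]]
```

View pics/scene0.png

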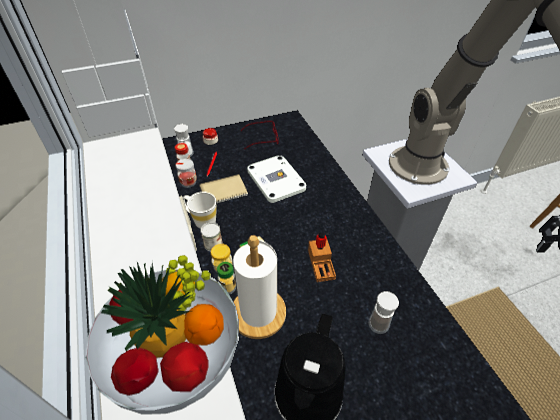

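View pics/top0.png

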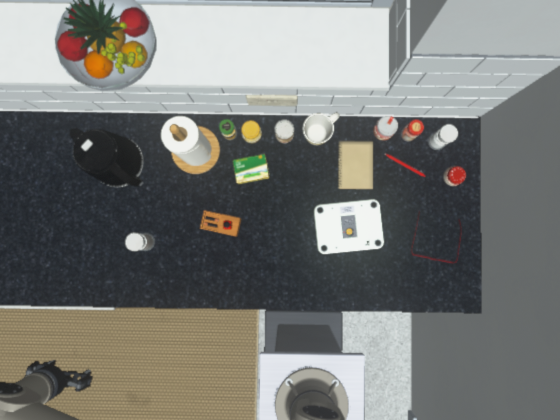

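View pics/wrist0.png

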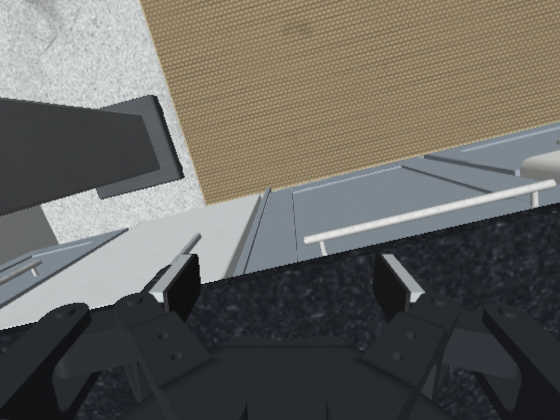

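```bash
cat > h.py <<'E'
import numpy as np, cv2
from cell import state, snapshot
from scipy.spatial.transform import Rotation as R
def cam(s):
    f=s["img"].shape[0]/2/np.tan(np.radians(s["fovy"])/2)
    return f,s["cx"],s["cy"],np.array(s["extrinsics"])
def ray(s,u,v):
    f,cx,cy,T=cam(s); d=T[:3,:3]@np.array([(u-cx)/f,(v-cy)/f,1]); return T[:3,3],d
def onz(s,u,v,z):
    o,d=ray(s,u,v); return o+d*(z-o[2])/d[2]
def proj(s,P):
    f,cx,cy,T=cam(s); p=T[:3,:3].T@(np.asarray(P,float)-T[:3,3]); return np.array([cx+f*p[0]/p[2],cy+f*p[1]/p[2]])
def crop(s,name,u0,v0,w,h,k):
    c=s["img"][v0:v0+h,u0:u0+w,::-1]; c=cv2.resize(c,None,fx=k,fy=k,interpolation=cv2.INTER_CUBIC)
    cv2.imwrite("pics/"+name+".png",c)
E
python3 - <<'E'
from h import *
s=snapshot("top")
crop(s,"top_a",190,200,60,45,13)
crop(s,"top_b",305,190,90,68,8)
s=snapshot("scene")
crop(s,"sc_a",295,225,60,60,10)
crop(s,"sc_b",240,145,75,60,10)
E
```

```text
(no output)
```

View pics/top_a.png

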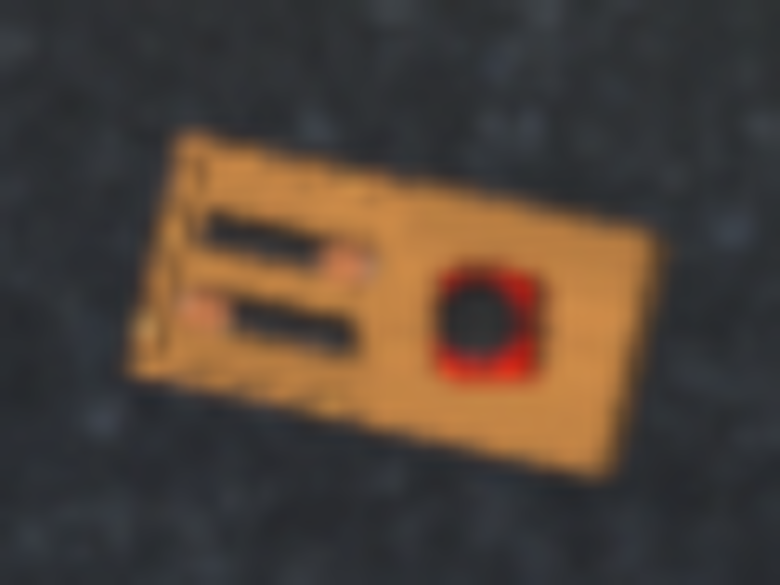

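View pics/top_b.png

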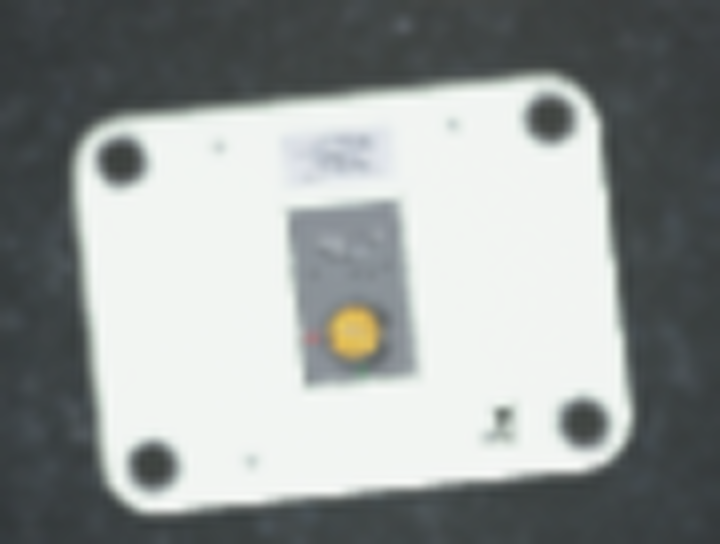

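View pics/sc_a.png

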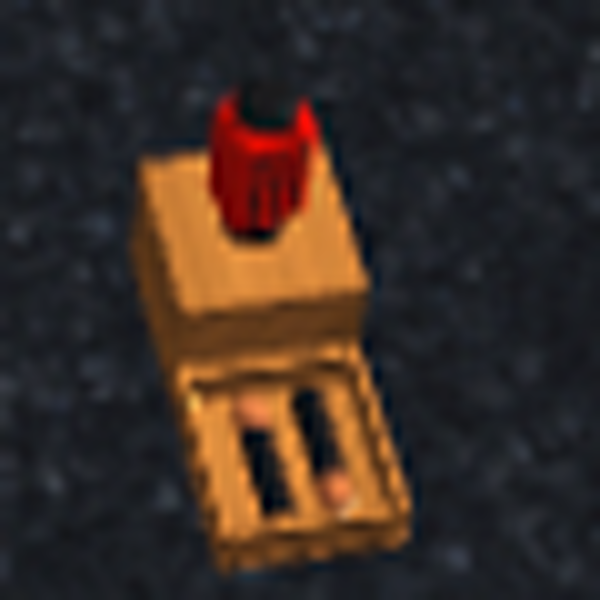

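View pics/sc_b.png

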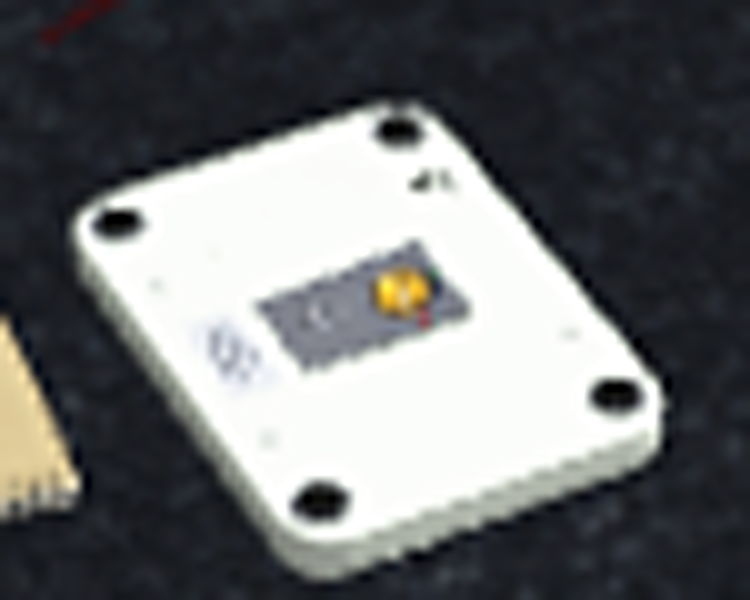

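```bash
python3 - <<'E'
from h import *
s=snapshot("top")
A=lambda x,y,z:onz(s,190+x/13-.5+.5/13,200+y/13-.5+.5/13,z)
B=lambda x,y,z:onz(s,305+x/8-.5+.5/8,190+y/8-.5+.5/8,z)
print("cap",A(475,320,.106)," hndl",A(490,325,.085))
for p in [(660,228),(605,478)]: print("blk",A(*p,.046))
for p in [(185,130),(130,378)]: print("tray",A(*p,.018))
fe=[B(*p,.031) for p in [(121,161),(550,118),(584,422),(153,466)]]
print(fe, np.mean(fe,0))
print("lock",B(354,333,.0325),"red",B(312,337,.029),"green",B(361,372,.029))
h=[B(*p,.029) for p in [(288,211),(401,199),(417,374),(306,386)]]; print(np.mean(h,0)); print(h)
st=state(); Rt=R.from_rotvec(st["tcp_rot"]).as_matrix(); print(np.round(Rt,3))
w=snapshot("wrist"); T=w["extrinsics"]; print("cam in tool",np.round(Rt.T@(T[:3,3]-st["ee_pos"]),4), np.round(Rt.T@T[:3,:3],3))
E
```

```text
cap [0.53843414 0.25753343 0.106     ]  hndl [0.53798301 0.25666587 0.085     ]
blk [0.56208248 0.22247324 0.046     ]
blk [0.50422933 0.23399844 0.046     ]
tray [0.58484523 0.33745727 0.018     ]
tray [0.52628292 0.34894484 0.018     ]
[array([ 0.58859116, -0.01669393,  0.031     ]), array([ 0.60723772, -0.17938102,  0.031     ]), array([ 0.49226313, -0.19257639,  0.031     ]), array([ 0.47337653, -0.0299196 ,  0.031     ])] [ 0.54036713 -0.10464273  0.031     ]
lock [ 0.52460115 -0.10531065  0.0325    ] red [ 0.52292981 -0.08983517  0.029     ] green [ 0.50995225 -0.10847541  0.029     ]
[ 0.54005133 -0.10525674  0.029     ]
[array([ 0.57058901, -0.08039805,  0.029     ]), array([ 0.57575459, -0.12325983,  0.029     ]), array([ 0.50949641, -0.12967758,  0.029     ]), array([ 0.50436531, -0.08769151,  0.029     ])]
[[-0.     0.242  0.97 ]
 [-0.001  0.97  -0.242]
 [-1.    -0.001  0.   ]]
cam in tool [ 0.0315  0.0004 -0.065 ] [[ 0.    -0.261  0.965]
 [ 1.    -0.    -0.001]
 [ 0.001  0.965  0.261]]
```

Call:
send_rows(
  series="1 0.002 -0.015 0.025 0 0 0; 1 0.007 -0.037 0.062 0 0 0; 1 0.013 -0.06 0.102 -0.5 0 0; 1 0.02 -0.083 0.142 -0.8 0 0; 1 0.026 -0.106 0.182 -1 0 0; 1 0.032 -0.13 0.222 -1.2 0 0; 1 0.038 -0.153 0.262 -1.5 0 0; 1 0.045 -0.177 0.302 -2 0 0",
)

```text
clock: 1.15
ee_pos: [0.4088, 0.3844, 0.3599]
tcp_rot: [0.165, 1.564, -0.163]
wrist_force: [0.3, 0.8, -0.8]
grip_width: 0.996
```

Call:
send_rows(
  series="1 0.005 -0.024 0.04 -0.2 0 0; 1 0.01 -0.046 0.08 -0.4 0 0; 1 0.014 -0.068 0.12 -0.5 0 0; 1 0.017 -0.085 0.145 -0.6 0 0; 1 0.02 -0.093 0.157 -0.7 0 0; 1 0.02 -0.093 0.157 -0.7 0 0; 1 0.02 -0.093 0.157 -0.7 0 0; 1 0.02 -0.093 0.157 -0.7 0 0",
)

```text
clock: 1.95
ee_pos: [0.5403, 0.2645, 0.3398]
tcp_rot: [0.153, 1.566, -0.151]
wrist_force: [1.2, 0.2, -0.5]
grip_width: 1.0
```

```bash
python3 - <<'E'
from h import *
st=state(); print(st); print(np.round(R.from_rotvec(st["tcp_rot"]).as_matrix(),4))
w=snapshot("wrist"); cv2.imwrite("pics/w1.png",w["img"][:,:,::-1])
import pickle; pickle.dump((w,st),open("w1.pkl","wb"))
E
```

```text
{'clock': 1.95, 'joint_positions': array([-0.72351535,  0.37788027,  0.25347996,  1.73620646, -0.10942535,
        1.04125032,  0.9453044 ]), 'dq': array([-0.00266354, -0.00112265,  0.00562665, -0.00181018,  0.00284672,
       -0.00269383,  0.00189531]), 'joint_efforts': array([ 6.96796328e-01, -4.29391086e+01,  3.72355297e+00, -2.33195329e+01,
        4.93418088e-02,  3.26450654e-04, -3.96156640e-03]), 'ee_pos': array([0.54034956, 0.26452711, 0.33977139]), 'tcp_rot': array([ 0.15320128,  1.56649605, -0.15102966]), 'wrist_force': array([ 1.15357296,  0.20706772, -0.50578899]), 'moment': array([-0.0272906 ,  0.02254703,  0.0378846 ]), 'grip_width': 0.9997135592435217}
[[-9.000e-04  1.925e-01  9.813e-01]
 [ 1.500e-03  9.813e-01 -1.925e-01]
 [-1.000e+00  1.300e-03 -1.200e-03]]
```

View pics/w1.png

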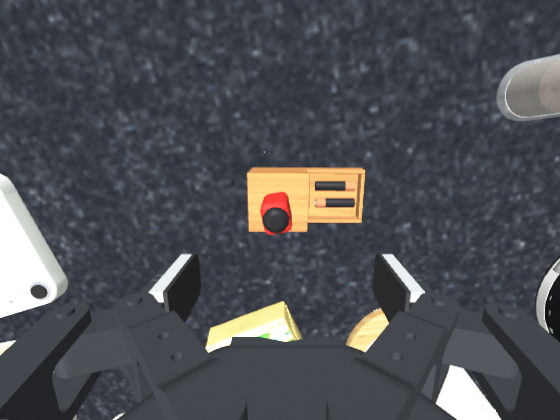

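```bash
python3 - <<'E'
from h import *
import pickle; w,st=pickle.load(open("w1.pkl","rb"))
crop(w,"w1a",235,155,140,90,5)
E
```

```text
(no output)
```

View pics/w1a.png

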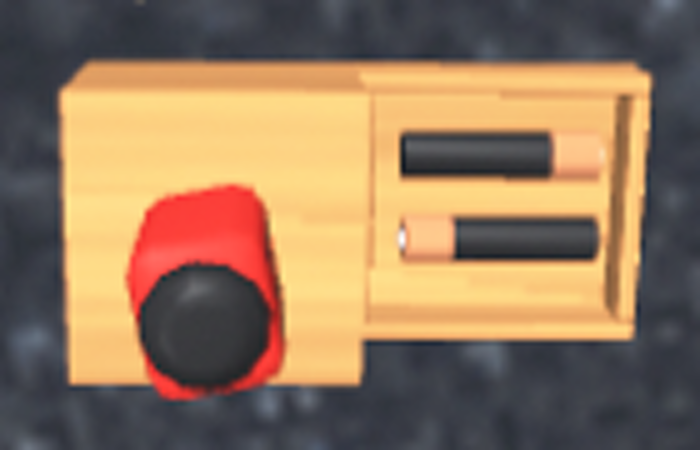

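```bash
cat > fit.py <<'E'
from h import *
import pickle
from scipy.optimize import differential_evolution
def box(x,y,yaw,c,zs=(.055,.099)):
    a,b=.013,.011
    P=np.array([[a,b-c],[a-c,b],[-a+c,b],[-a,b-c],[-a,-b+c],[-a+c,-b],[a-c,-b],[a,-b+c]])
    r=R.from_euler('z',yaw).as_matrix()[:2,:2]
    Q=P@r.T+[x,y]
    return np.array([[*q,z] for q in Q for z in zs])
def hullmask(pts,shape,off,k):
    p=np.array([(q-off)*k for q in pts])
    h=cv2.convexHull(np.round(p*16).astype(np.int32).reshape(-1,1,2))
    m=np.zeros(shape,np.uint8); cv2.fillConvexPoly(m,h,255,cv2.LINE_AA,4); return m
if __name__=="__main__":
    w,st=pickle.load(open("w1.pkl","rb"))
    im=w["img"].astype(int); u0,v0,u1,v1=250,180,310,245; k=6
    sub=cv2.resize(w["img"][v0:v1,u0:u1],None,fx=k,fy=k,interpolation=cv2.INTER_CUBIC).astype(int)
    red=((sub[...,0]>120)&(sub[...,1]<90)).astype(np.uint8)
    cnt=max(cv2.findContours(red,0,1)[0],key=cv2.contourArea); m=np.zeros(red.shape,np.uint8); cv2.fillConvexPoly(m,cv2.convexHull(cnt),255)
    off=np.array([u0-.5+.5/k,v0-.5+.5/k])
    def cost(p):
        x,y,yaw,c=p
        mm=hullmask([proj(w,q) for q in box(x,y,yaw,c)],m.shape,off,k)
        return np.abs(mm.astype(float)-m).mean()
    r=differential_evolution(cost,[(.52,.56),(.24,.275),(-.9,.6),(.001,.008)],seed=1,maxiter=60,popsize=12)
    print(r.x,np.degrees(r.x[2]),r.fun)
    for yw in np.radians([-40,-30,-25,-20,-15,-11,-5,0,5]):
        rr=differential_evolution(lambda p:cost([p[0],p[1],yw,p[2]]),[(.53,.55),(.25,.265),(.001,.008)],seed=1,maxiter=15,popsize=8)
        print(np.degrees(yw),rr.x,rr.fun)
    C=lambda x,y,z:onz(w,235+x/5-.4,155+y/5-.4,z)
    bl=[C(*p,.046) for p in [(62,92),(372,92),(360,385),(68,385)]]; print(bl,np.mean(bl,0))
    print("cap",C(205,327,.106))
E
python3 fit.py
```

```text
[0.53648126 0.25774247 0.59762807 0.00799188] 34.24156607104095 8.53131054131054
-40.0 [0.5369258  0.25706219 0.0079975 ] 14.505462962962962
-29.999999999999996 [0.53622006 0.25714584 0.00799281] 15.562870370370371
-25.0 [0.53630849 0.25739042 0.00799994] 15.22781339031339
-20.0 [0.53639442 0.25758895 0.00796636] 14.647101139601139
-14.999999999999998 [0.53607822 0.25772477 0.00785244] 13.905128205128205
-11.0 [0.53589195 0.25794067 0.00789403] 13.140206552706553
-5.0 [0.53582925 0.25792486 0.00791041] 12.256374643874643
0.0 [0.53577236 0.2576565  0.00766961] 12.381937321937322
5.0 [0.53594584 0.25746061 0.0079058 ] 12.555227920227921
[array([0.50482759, 0.2357481 , 0.046     ]), array([0.51569535, 0.29093517, 0.046     ]), array([0.57059779, 0.27895196, 0.046     ]), array([0.55978092, 0.22408101, 0.046     ])] [0.53772541 0.25742906 0.046     ]
cap [0.5359057  0.25795379 0.106     ]
```

Call:
send_rows(
  series="1 0.015 -0.003 0.02 0 0 0; 1 0.035 -0.006 0.045 0 0 0; 1 0.05 -0.0075 0.0625 0 0 0; 1 0.05 -0.0075 0.0625 0 0 0; 1 0.05 -0.0075 0.0625 0 0 0; 1 0.05 -0.0075 0.0625 0 0 0; 1 0.05 -0.0075 0.0625 0 0 0; 1 0.05 -0.0075 0.0625 0 0 0",
)

```text
clock: 2.8
ee_pos: [0.6012, 0.2432, 0.2906]
tcp_rot: [0.155, 1.565, -0.153]
wrist_force: [0.1, 0.6, 0.1]
grip_width: 1.0
```

```bash
python3 - <<'E'
from h import *
st=state()
w=snapshot("wrist"); 
import pickle; pickle.dump((w,st),open("w2.pkl","wb"))
print(st["ee_pos"],np.round(R.from_rotvec(st["tcp_rot"]).as_matrix(),4))
crop(w,"w2a",220,60,150,140,5)
E
```

```text
[0.60118365 0.2431789  0.29061089] [[ 9.000e-04  1.952e-01  9.808e-01]
 [ 1.100e-03  9.808e-01 -1.952e-01]
 [-1.000e+00  1.200e-03  6.000e-04]]
```

View pics/w2a.png

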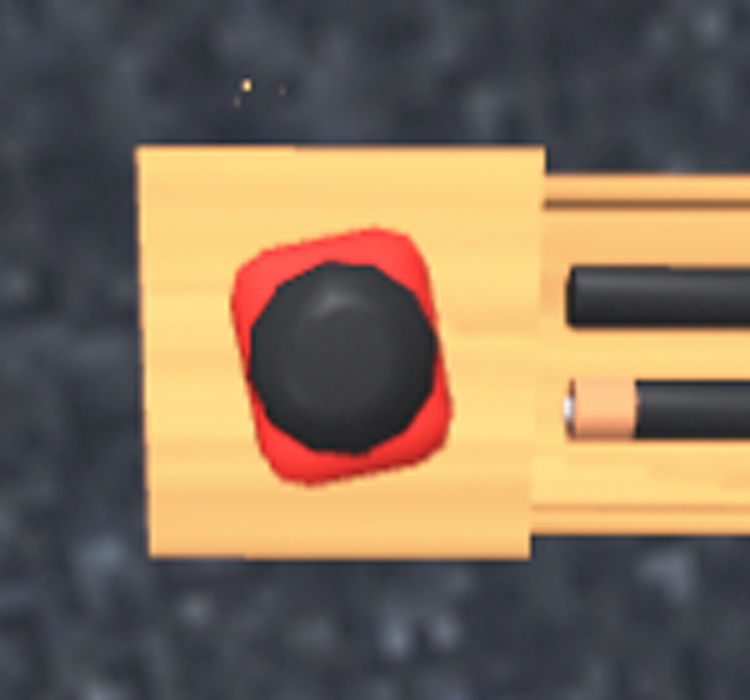

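```bash
python3 - <<'E'
from h import *
import pickle; w,st=pickle.load(open("w2.pkl","rb"))
k=6;u0,v0,u1,v1=255,95,320,165
sub=cv2.resize(w["img"][v0:v1,u0:u1],None,fx=k,fy=k,interpolation=cv2.INTER_CUBIC).astype(int)
red=((sub[...,0]>150)&(sub[...,1]<110)).astype(np.uint8)
cnt=np.vstack([c for c in cv2.findContours(red,0,1)[0] if cv2.contourArea(c)>30])
r=cv2.minAreaRect(cv2.convexHull(cnt)); print(r)
uv=lambda x,y:(u0+x/k-.5+.5/k,v0+y/k-.5+.5/k)
b=cv2.boxPoints(r); W=[onz(w,*uv(*p),.085) for p in b]; print(np.round(W,4),np.mean(W,0))
for i in range(4):
    d=W[(i+1)%4]-W[i]; print(np.linalg.norm(d),np.degrees(np.arctan2(d[1],d[0])))
C=lambda x,y,z:onz(w,220+x/5-.4,60+y/5-.4,z)
bl=[C(*p,.046) for p in [(136,147),(545,147),(530,556),(150,556)]]
print(np.round(bl,4),np.mean(bl,0)); print("cap",C(343,357,.106))
st0=st; Rt=R.from_rotvec(st["tcp_rot"]).as_matrix()
d=np.mean(W,0)-st["ee_pos"]; print("tool shift",Rt.T@d)
E
```

```text
((200.79762268066406, 218.45611572265625), (288.9361572265625, 239.70103454589844), 78.60123443603516)
[[0.5241 0.2459 0.085 ]
 [0.5243 0.2686 0.085 ]
 [0.5512 0.2694 0.085 ]
 [0.5512 0.2457 0.085 ]] [0.53769016 0.25740925 0.085     ]
0.0226679849699214 89.4959064453534
0.026920807386123857 1.6062893896110486
0.023618667029996585 -90.05138262298559
0.02708919579021784 179.583488980091
[[0.5046 0.2354 0.046 ]
 [0.5156 0.2903 0.046 ]
 [0.5705 0.2793 0.046 ]
 [0.5595 0.2245 0.046 ]] [0.53757001 0.25738584 0.046     ]
cap [0.53744819 0.25737726 0.106     ]
tool shift [ 0.2055709   0.00130787 -0.06518176]
```

Call:
send_rows(
  series="1 0 0.001 -0.02 -4 0 0; 1 0 0.001 -0.045 -8 0 0; 1 0 0.0013 -0.065 -11.5 0 0; 1 0 0.0013 -0.065 -11.5 0 0; 1 0.02 0.0013 -0.065 -11.5 0 0; 1 0.045 0.0013 -0.065 -11.5 0 0; 1 0.062 0.0013 -0.065 -11.5 0 0; 1 0.062 0.0013 -0.065 -11.5 0 0",
)

```text
clock: 3.65
ee_pos: [0.5378, 0.2557, 0.2255]
tcp_rot: [-0.003, 1.574, -0.001]
wrist_force: [-0.8, -0.2, 0.2]
grip_width: 1.003
```

```bash
python3 - <<'E'
from h import *
st=state(); print(st["ee_pos"],np.round(R.from_rotvec(st["tcp_rot"]).as_matrix(),4),st["wrist_force"],st["joint_positions"])
w=snapshot("wrist"); cv2.imwrite("pics/w3.png",w["img"][:,:,::-1])
E
```

```text
[0.53781012 0.25568169 0.22552979] [[-0.0034 -0.0017  1.    ]
 [-0.0025  1.      0.0017]
 [-1.     -0.0025 -0.0034]] [-0.76856728 -0.17646243  0.23823344] [-0.66245542  0.50193409  0.19023771  1.83761521 -0.12414266  0.81773911
  1.16282698]
```

View pics/w3.png

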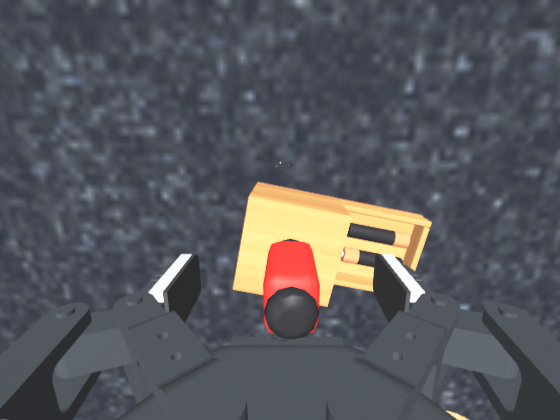

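Call:
send_rows(
  series="1 0 0.0017 0 0 0 0; 0.6 0 0.0017 0 0 0 0; 0.2 0 0.0017 0 0 0 0; 0 0 0.0017 0 0 0 0; 0 0 0.0017 0 0 0 0; 0 0 0.0017 0 0 0 0; 0 0 0.0017 0 0 0 0; 0 0 0.0017 0 0 0 0",
)

```text
clock: 4.5
ee_pos: [0.5383, 0.2582, 0.2281]
tcp_rot: [-0.002, 1.57, 0.003]
wrist_force: [-0.8, -0.4, 3.1]
grip_width: 0.247
```

```bash
python3 - <<'E'
from h import *
for i in range(3):
    st=state(); print(st["ee_pos"],st["tcp_rot"],st["wrist_force"],st["moment"],st["grip_width"])
    w=snapshot("wrist")
cv2.imwrite("pics/w4.png",w["img"][:,:,::-1])
E
```

```text
[0.53825742 0.25823265 0.22809652] [-0.00209784  1.57047842  0.00263145] [-0.75862087 -0.44258885  3.13957847] [-0.11677447  0.1939162   0.02451414] 0.24747760404726532
[0.53825959 0.25823093 0.22807189] [-0.00209388  1.57051512  0.0026121 ] [-0.55664792 -0.73218534  3.49012487] [-0.10677067  0.13814126  0.00467688] 0.24988330152328544
[0.53825661 0.25826058 0.22808024] [-0.00218913  1.57043997  0.00272429] [-0.36143607  0.15907046  4.58233169] [-0.07701688  0.19517356  0.02218977] 0.2481231925682047
```

View pics/w4.png

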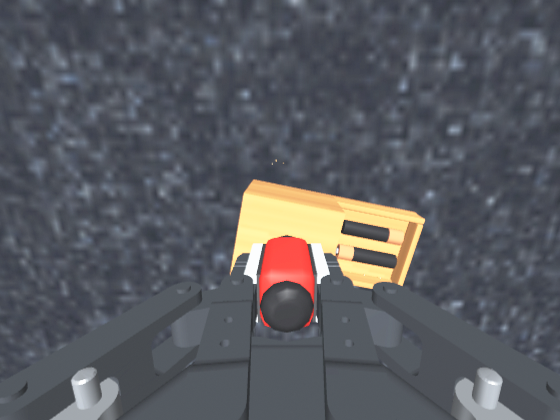

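Call:
send_rows(
  series="0 -0.003 0 0 0 0 0; 0 -0.01 0 0 0 0 0; 0 -0.02 0 0 0 0 0; 0 -0.035 0 0 0 0 0; 0 -0.055 0 0 0 0 0; 0 -0.08 0 0 0 0 0; 0 -0.1 0 0 0 0 0; 0 -0.1 0 0 0 0 0",
)

```text
clock: 5.45
ee_pos: [0.5395, 0.2586, 0.3321]
tcp_rot: [0.001, 1.564, 0.005]
wrist_force: [-0.4, -0.1, -1.0]
grip_width: 0.252
```

```bash
python3 - <<'E'
from h import *
st=state(); print(st["ee_pos"],st["tcp_rot"],st["wrist_force"],st["grip_width"])
w=snapshot("wrist")
cv2.imwrite("pics/w5.png",w["img"][:,:,::-1])
E
```

```text
[0.53946653 0.25856508 0.33211746] [1.06134258e-03 1.56381658e+00 5.48945261e-03] [-0.37584053 -0.148034   -0.95476356] 0.2517907289406132
```

View pics/w5.png

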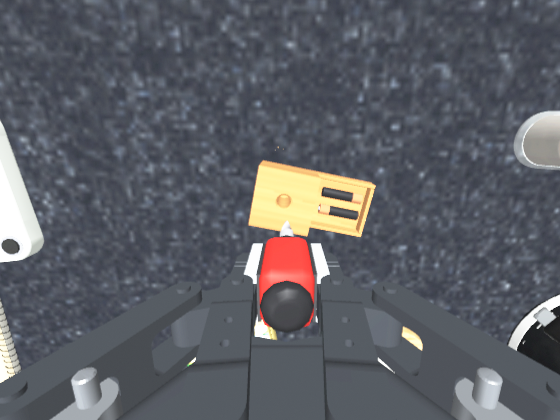

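Call:
send_rows(
  series="0 0 -0.015 0 4 0 0; 0 0 -0.05 0 12 0 0; 0 0 -0.095 -0.002 20 0 0; 0 0 -0.14 -0.004 28.5 0 0; 0 0 -0.19 -0.006 37 0 0; 0 0 -0.24 -0.008 45.5 0 0; 0 0 -0.29 -0.01 54 0 0; 0 0 -0.33 -0.0105 62 0 0",
)

```text
clock: 6.3
ee_pos: [0.5273, -0.075, 0.327]
tcp_rot: [0.845, 1.401, -0.847]
wrist_force: [0.4, -1.3, -0.8]
grip_width: 0.248
```

```bash
python3 - <<'E'
from h import *
st=state(); M=R.from_rotvec(st["tcp_rot"]).as_matrix(); print(st["ee_pos"],np.round(M,4),st["joint_positions"])
print(M.T@(np.array([.529,-.16,.30])-st["ee_pos"]))
E
```

```text
[ 0.52732749 -0.07495492  0.32702741] [[-1.600e-03  8.853e-01  4.650e-01]
 [-6.000e-04  4.650e-01 -8.853e-01]
 [-1.000e+00 -1.700e-03 -2.000e-04]] [-0.40175897  0.30484539  0.5567013   1.91658637 -0.19195126  0.97410929
  0.72659317]
[ 0.0270748  -0.0380168   0.07607642]
```

Call:
send_rows(
  series="0 0 -0.01 0.02 6 0 0; 0 0.007 -0.022 0.042 13 0 0; 0 0.017 -0.033 0.065 20 0 0; 0 0.027 -0.038 0.076 23 0 0; 0 0.027 -0.038 0.076 23 0 0; 0 0.027 -0.038 0.076 23 0 0; 0 0.027 -0.038 0.076 23 0 0; 0 0.027 -0.038 0.076 23 0 0",
)

```text
clock: 7.1
ee_pos: [0.5315, -0.1554, 0.301]
tcp_rot: [1.141, 1.252, -1.139]
wrist_force: [-0.1, -0.0, -1.4]
grip_width: 0.248
```

```bash
python3 - <<'E'
from h import *
import pickle
st=state(); M=R.from_rotvec(st["tcp_rot"]).as_matrix(); print(st["ee_pos"],np.round(M,4))
w=snapshot("wrist"); pickle.dump((w,st),open("w6.pkl","wb"))
cv2.imwrite("pics/w6.png",w["img"][:,:,::-1])
u,v=proj(w,[.5245,-.106,.0335]); print(u,v)
crop(w,"w6a",int(u)-45,int(v)-40,90,80,8)
E
```

```text
[ 0.53149625 -0.15539829  0.30099236] [[ 8.000e-04  9.957e-01  9.320e-02]
 [ 1.000e-03  9.320e-02 -9.957e-01]
 [-1.000e+00  9.000e-04 -9.000e-04]]
281.90302514603616 152.96448577434916
```

View pics/w6.png

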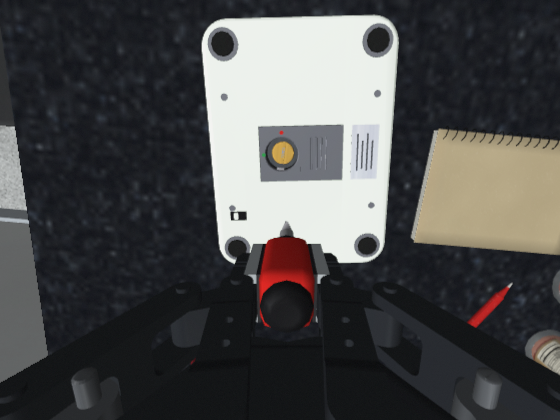

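View pics/w6a.png

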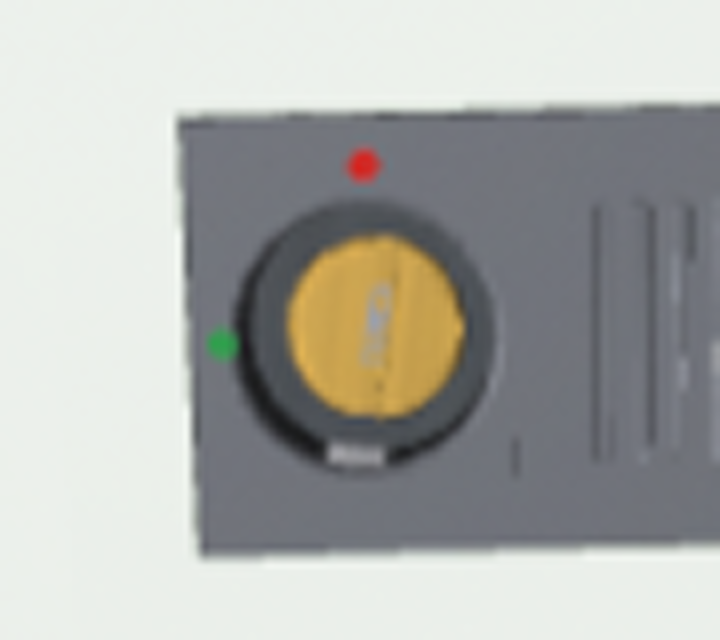

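```bash
python3 - <<'E'
from h import *
import pickle
w,st=pickle.load(open("w6.pkl","rb"))
c=w["img"][136:172,263:303,::-1]; c=cv2.resize(c,None,fx=18,fy=16.6,interpolation=cv2.INTER_LANCZOS4).astype(float)
c=cv2.convertScaleAbs(c,alpha=1.4,beta=-60); cv2.imwrite("pics/w6b.png",c)
crop(w,"w6c",255,200,64,50,12)
# scale pose from feet & hatch corners
# approx pixel reads in full picture
F=[onz(w,*p,.031) for p in [(222,43),(377,40),(367,245),(237,248)]]
F=np.array(F); print(np.round(F,4),F.mean(0))
E
```

```text
[[ 0.4734 -0.0307  0.031 ]
 [ 0.587  -0.0182  0.031 ]
 [ 0.6063 -0.1788  0.031 ]
 [ 0.4922 -0.1922  0.031 ]] [ 0.53973046 -0.1049757   0.031     ]
```

View pics/w6b.png

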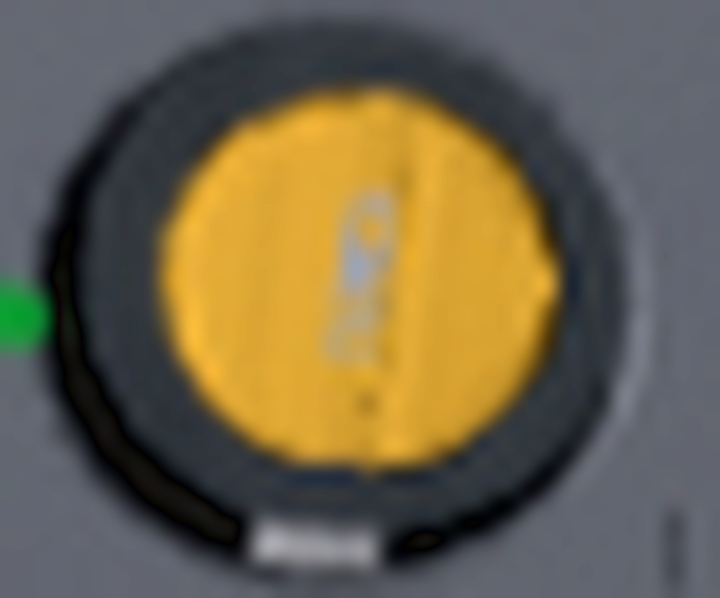

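View pics/w6c.png

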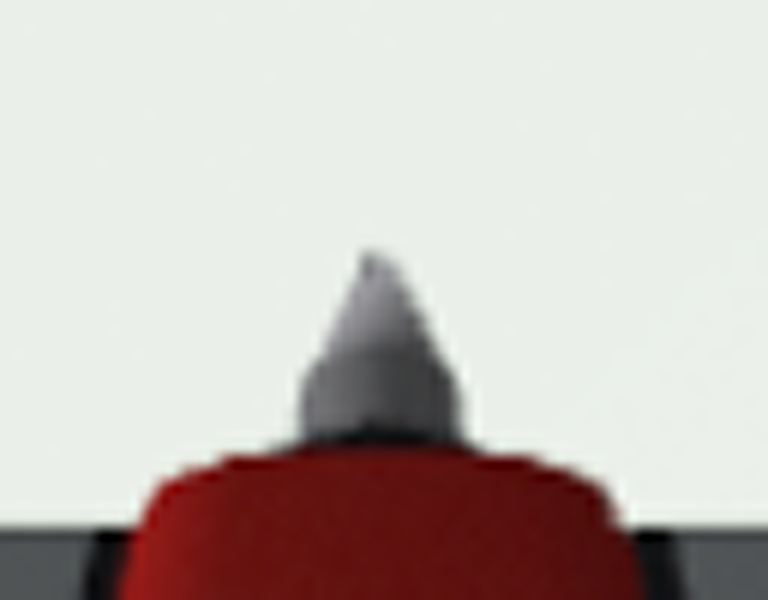

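```bash
python3 - <<'E'
from h import *
import pickle
w,st=pickle.load(open("w6.pkl","rb"))
M=R.from_rotvec(st["tcp_rot"]).as_matrix(); e=st["ee_pos"]
for uv in [(282.5,152.4),(283.3,152.4)]:
    L=onz(w,*uv,.0335); print("lock",L, "tool",M.T@(L-e))
# hole centre
H=onz(w,263+340/18-.5,136+290/16.6-.5,.031); print("hole",H)
c=np.array([.5399,-.105]); a=np.radians(6.6); print("pred hole",c+np.array([np.cos(a),np.sin(a)])*-.016)
T=w["extrinsics"]; print("cam in tool",M.T@(T[:3,3]-e))
tip=e+M@np.array([.2241,-.0001,-.0052]); print(proj(w,tip))
E
```

```text
lock [ 0.524937   -0.10551263  0.0335    ] tool [ 0.2675345  -0.00211479 -0.05004582]
lock [ 0.52557539 -0.10545335  0.0335    ] tool [ 0.26753505 -0.00147366 -0.05004537]
hole [ 0.52406492 -0.10621764  0.031     ]
pred hole [ 0.52400604 -0.10683899]
cam in tool [ 0.03154703  0.00108643 -0.0660593 ]
[284.82984234 222.14834941]
```

Call:
send_rows(
  series="0 0 -0.001 -0.015 3 0 0; 0 0 -0.002 -0.035 6 0 0; 0 0.01 -0.0023 -0.0487 9 0 0; 0 0.022 -0.0023 -0.0487 9 0 0; 0 0.032 -0.0023 -0.0487 9 0 0; 0 0.036 -0.0023 -0.0487 9 0 0; 0 0.036 -0.0023 -0.0487 9 0 0; 0 0.036 -0.0023 -0.0487 9 0 0",
)

```text
clock: 7.95
ee_pos: [0.5245, -0.1094, 0.2648]
tcp_rot: [1.259, 1.176, -1.259]
wrist_force: [-1.4, 0.2, -1.4]
grip_width: 0.25
```

```bash
cat > look.py <<'E'
from h import *
import pickle,sys
n=sys.argv[1]
st=state(); M=R.from_rotvec(st["tcp_rot"]).as_matrix(); print("pos",np.round(st["ee_pos"],4),"yaw z",np.degrees(np.arctan2(M[1,2],M[0,2])),"tilt",np.round(M[:,0],4),"F",np.round(st["wrist_force"],2),"M",np.round(st["moment"],3))
w=snapshot("wrist"); pickle.dump((w,st),open(n+".pkl","wb"))
c=w["img"][195:240,258:318,::-1]; c=cv2.resize(c,None,fx=13,fy=13,interpolation=cv2.INTER_LANCZOS4)
cv2.imwrite("pics/"+n+".png",cv2.convertScaleAbs(c,alpha=1.3,beta=-20))
E
python3 look.py w7
```

```text
pos [ 0.5245 -0.1094  0.2648] yaw z -93.88370552566948 tilt [ 4.e-04 -4.e-04 -1.e+00] F [-1.36  0.17 -1.38] M [-0.036  0.022  0.037]
```

View pics/w7.png

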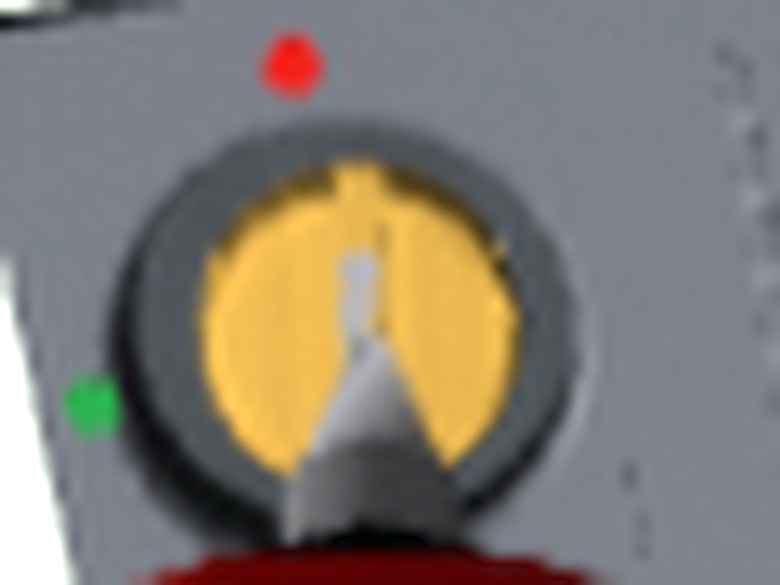

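Call:
send_rows(
  series="0 0 -0.0003 -0.0016 0 0 0; 0 0 -0.0007 -0.0033 0 0 0; 0 0 -0.0007 -0.0033 0 0 0; 0 0.002 -0.0007 -0.0033 0 0 0; 0 0.004 -0.0007 -0.0033 0 0 0; 0 0.004 -0.0007 -0.0033 0 0 0; 0 0.004 -0.0007 -0.0033 0 0 0; 0 0.004 -0.0007 -0.0033 0 0 0",
)

```text
clock: 8.8
ee_pos: [0.5239, -0.1052, 0.2607]
tcp_rot: [1.258, 1.177, -1.258]
wrist_force: [-0.1, 0.2, -0.4]
grip_width: 0.252
```

```bash
python3 look.py w8
```

```text
pos [ 0.5239 -0.1052  0.2607] yaw z -93.82624976580072 tilt [ 1.e-04  0.e+00 -1.e+00] F [-0.11  0.16 -0.42] M [0.034 0.033 0.017]
```

View pics/w8.png

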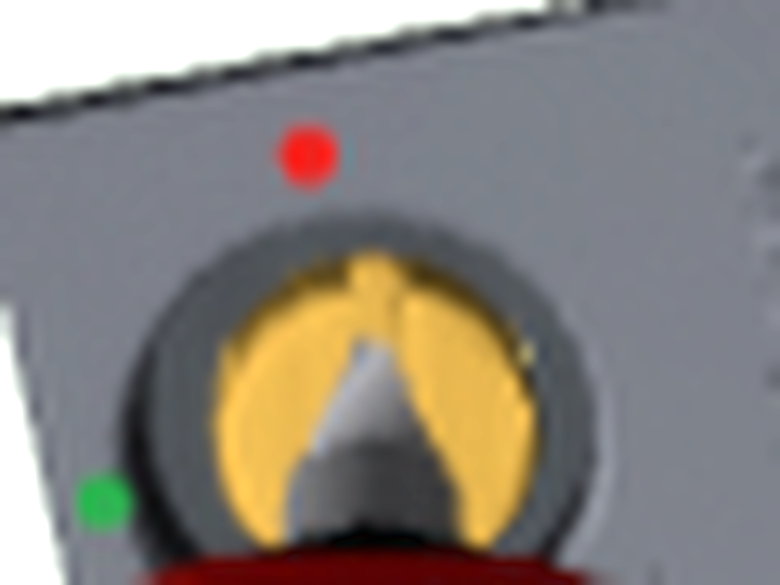

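Call:
send_rows(
  series="0 0.001 0.0002 0 0 0 0; 0 0.002 0.0002 0 0 0 0; 0 0.003 0.0002 0 0 0 0; 0 0.004 0.0002 0 0 0 0; 0 0.005 0.0002 0 0 0 0; 0 0.0055 0.0002 0 0 0 0; 0 0.0055 0.0002 0 0 0 0; 0 0.0055 0.0002 0 0 0 0",
)

```text
clock: 9.65
ee_pos: [0.5241, -0.1051, 0.2552]
tcp_rot: [1.258, 1.177, -1.258]
wrist_force: [0.3, -0.6, -1.1]
grip_width: 0.247
```

```bash
python3 look.py w9
```

```text
pos [ 0.5241 -0.1051  0.2552] yaw z -93.81925806727808 tilt [ 1.e-04  1.e-04 -1.e+00] F [ 0.31 -0.64 -1.13] M [-0.046  0.005 -0.025]
```

View pics/w9.png

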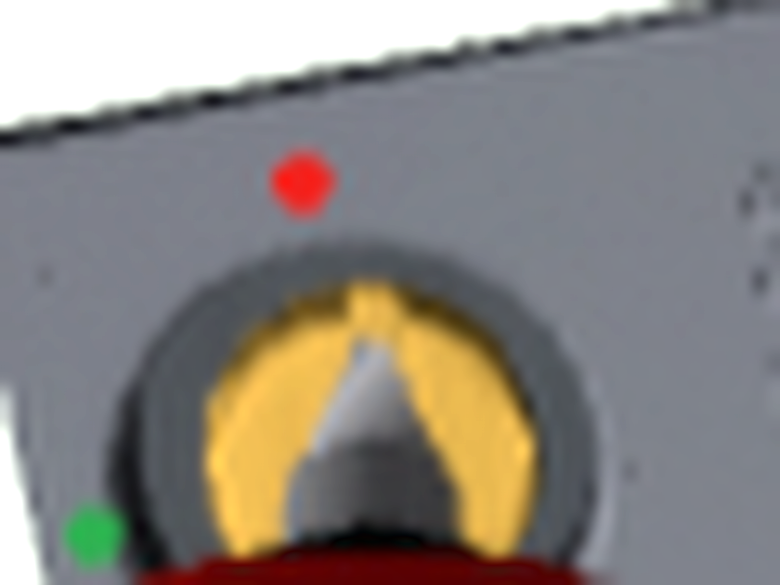

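Call:
send_rows(
  series="0 0.0005 0 0 0 0 0; 0 0.001 0 0 0 0 0; 0 0.0015 0 0 0 0 0; 0 0.002 0 0 0 0 0; 0 0.0025 0 0 0 0 0; 0 0.003 0 0 0 0 0; 0 0.0035 0 0 0 0 0; 0 0.0035 0 0 0 0 0",
)

```text
clock: 10.5
ee_pos: [0.5241, -0.1052, 0.252]
tcp_rot: [1.259, 1.177, -1.258]
wrist_force: [-1.0, 0.3, 3.7]
grip_width: 0.25
```

```bash
python3 look.py w10
```

```text
pos [ 0.5241 -0.1052  0.252 ] yaw z -93.82770289134879 tilt [ 1.e-04  3.e-04 -1.e+00] F [-1.03  0.34  3.67] M [0.069 0.339 0.025]
```

View pics/w10.png

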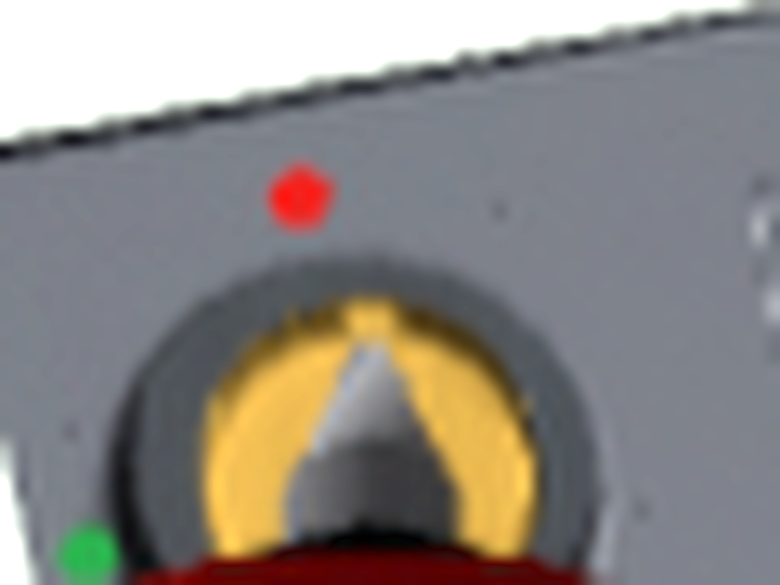

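Call:
send_rows(
  series="0 0.0004 0 0 0 0 0; 0 0.0008 0 0 0 0 0; 0 0.0012 0 0 0 0 0; 0 0.0016 0 0 0 0 0; 0 0.002 0 0 0 0 0; 0 0.0023 0 0 0 0 0; 0 0.0025 0 0 0 0 0; 0 0.0025 0 0 0 0 0",
)

```text
clock: 11.35
ee_pos: [0.5242, -0.1052, 0.2493]
tcp_rot: [1.258, 1.177, -1.258]
wrist_force: [-0.9, 0.2, 5.6]
grip_width: 0.252
```

```bash
python3 look.py w11
```

```text
pos [ 0.5242 -0.1052  0.2493] yaw z -93.82530407389656 tilt [ 1.e-04  2.e-04 -1.e+00] F [-0.88  0.24  5.58] M [ 0.077  0.467 -0.025]
```

Call:
send_rows(
  series="0 0.0001 0 0 0 0 0; 0 0.0002 0 0 0 0 0; 0 0.0003 0 0 0 0 0; 0 0.0004 0 0 0 0 0; 0 0.0005 0 0 0 0 0; 0 0.0005 0 0 0 0 0; 0 0.0005 0 0 0 0 0; 0 0.0005 0 0 0 0 0",
)

```text
clock: 12.2
ee_pos: [0.5242, -0.1052, 0.249]
tcp_rot: [1.258, 1.177, -1.258]
wrist_force: [-2.9, -0.1, 7.9]
grip_width: 0.253
```

```bash
python3 look.py w12
```

```text
pos [ 0.5242 -0.1052  0.249 ] yaw z -93.82417916673658 tilt [ 2.e-04  3.e-04 -1.e+00] F [-2.85 -0.14  7.87] M [ 0.083  0.549 -0.028]
```

Call:
send_rows(
  series="0 0.0001 0 0 0 0 0; 0 0.0002 0 0 0 0 0; 0 0.0002 0 0 0 0 0; 0 0.0002 0 0 0 0 0; 0 0.0002 0 0 0 0 0; 0 0.0002 0 0 0 0 0; 0 0.0002 0 0 0 0 0; 0 0.0002 0 0 0 0 0",
)

```text
clock: 13.05
ee_pos: [0.5242, -0.1053, 0.249]
tcp_rot: [1.259, 1.177, -1.258]
wrist_force: [-2.8, 0.4, 7.7]
grip_width: 0.247
```

```bash
python3 look.py w13; sed -i 's/^/ /;s/^ //' look.py; python3 - <<'E'
from h import *
for i in range(5):
    st=state(); print(np.round(st["ee_pos"],5),np.round(st["wrist_force"],2),np.round(st["moment"],3)); snapshot("wrist")
E
```

```text
pos [ 0.5242 -0.1053  0.249 ] yaw z -93.83080505875223 tilt [ 2.e-04  4.e-04 -1.e+00] F [-2.83  0.35  7.69] M [ 0.092  0.625 -0.005]
[ 0.5242  -0.10529  0.24899] [-2.36 -0.45  7.62] [0.129 0.638 0.062]
[ 0.52419 -0.10526  0.24895] [-2.13 -0.01  8.57] [ 0.091  0.598 -0.043]
[ 0.52421 -0.10525  0.24898] [-2.38 -0.15  8.21] [0.121 0.617 0.017]
[ 0.52422 -0.10528  0.24897] [-3.19 -0.14  7.51] [ 0.119  0.642 -0.024]
[ 0.52421 -0.10527  0.24896] [-2.    0.15  7.72] [ 0.149  0.576 -0.005]
```

View pics/w13.png

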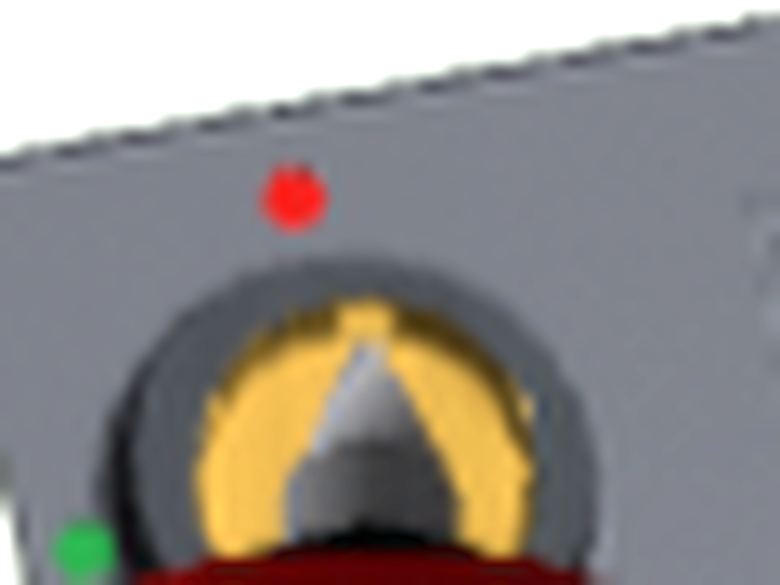

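Call:
send_rows(
  series="0 0.0001 -0.0001 0 0 0 0; 0 0.0002 -0.0002 0 0 0 0; 0 0.0003 -0.0003 0 0 0 0; 0 0.0004 -0.0004 0 0 0 0; 0 0.0004 -0.0004 0 0 0 0; 0 0.0004 -0.0004 0 3 0 0; 0 0.0004 -0.0004 0 6 0 0; 0 0.0004 -0.0004 0 8 0 0",
)

```text
clock: 14.15
ee_pos: [0.524, -0.1053, 0.2488]
tcp_rot: [1.362, 1.103, -1.36]
wrist_force: [-2.5, 0.1, 10.2]
grip_width: 0.25
```

```bash
python3 look.py w14
```

```text
pos [ 0.524  -0.1053  0.2488] yaw z -101.92378345825766 tilt [ 7.e-04  5.e-04 -1.e+00] F [-2.48  0.06 10.25] M [ 0.164  0.629 -0.03 ]
```

View pics/w14.png

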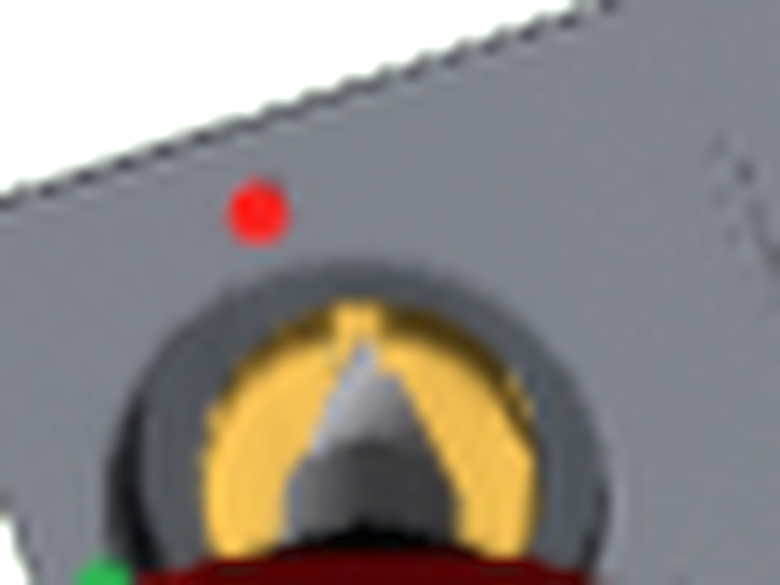

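Call:
send_rows(
  series="0 0 0 0 2 0 0; 0 0 0 0 4 0 0; 0 0 0 0 6 0 0; 0 0 0 0 8 0 0; 0 0 0 0 10 0 0; 0 0 0 0 12 0 0; 0 0 0 0 14 0 0; 0 0 0 0 16 0 0",
)

```text
clock: 15.0
ee_pos: [0.5241, -0.1053, 0.2489]
tcp_rot: [1.559, 0.938, -1.557]
wrist_force: [-2.3, 0.6, 8.7]
grip_width: 0.251
```

```bash
python3 look.py w15
```

```text
pos [ 0.5241 -0.1053  0.2489] yaw z -117.90365035730949 tilt [ 1.e-03  4.e-04 -1.e+00] F [-2.35  0.63  8.75] M [0.246 0.59  0.019]
```

View pics/w15.png

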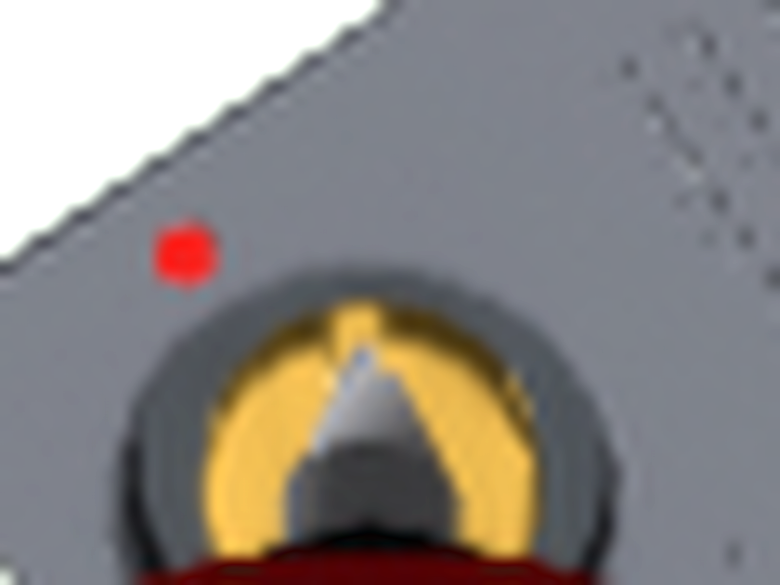

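Call:
send_rows(
  series="0 0.0002 0 0 0 0 0; 0 0.0003 0 0 2 0 0; 0 0.0003 0 0 4 0 0; 0 0.0003 0 0 6 0 0; 0 0.0003 0 0 8 0 0; 0 0.0003 0 0 10 0 0; 0 0.0003 0 0 12 0 0; 0 0.0003 0 0 14 0 0",
)

```text
clock: 15.85
ee_pos: [0.5242, -0.1054, 0.2488]
tcp_rot: [1.726, 0.769, -1.723]
wrist_force: [-2.4, 1.1, 11.5]
grip_width: 0.25
```

```bash
python3 look.py w16
```

```text
pos [ 0.5242 -0.1054  0.2488] yaw z -131.90426741098167 tilt [ 1.4e-03  3.0e-04 -1.0e+00] F [-2.42  1.08 11.46] M [0.181 0.676 0.05 ]
```

View pics/w16.png

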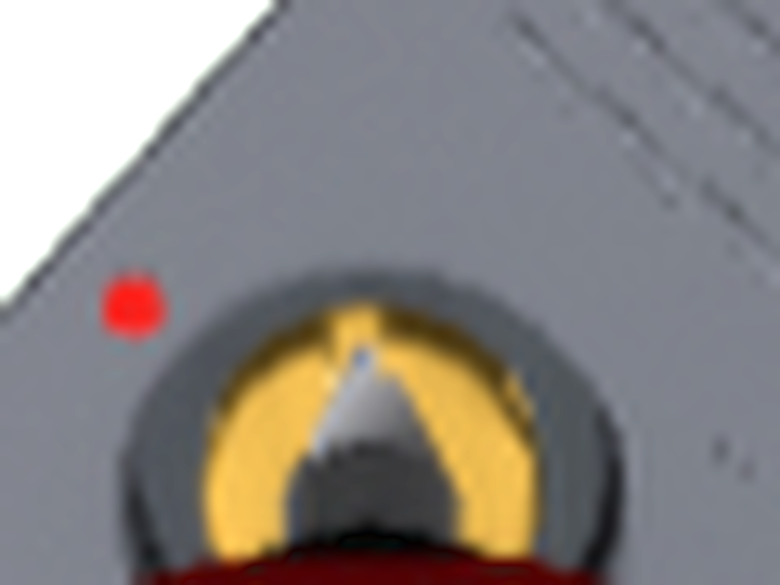

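Call:
send_rows(
  series="0 0 0 0 2 0 0; 0 0 0 0 4 0 0; 0 0 0 0 6 0 0; 0 0 0 0 8 0 0; 0 0 0 0 10 0 0; 0 0 0 0 12 0 0; 0 0 0 0 14 0 0; 0 0 0 0 16 0 0",
)

```text
clock: 16.7
ee_pos: [0.5243, -0.1055, 0.2488]
tcp_rot: [1.906, 0.547, -1.902]
wrist_force: [-1.5, 0.4, 9.4]
grip_width: 0.247
```

```bash
python3 look.py w17
```

```text
pos [ 0.5243 -0.1055  0.2488] yaw z -147.90805425401493 tilt [ 1.8e-03  1.0e-04 -1.0e+00] F [-1.52  0.43  9.37] M [0.214 0.552 0.009]
```

View pics/w17.png

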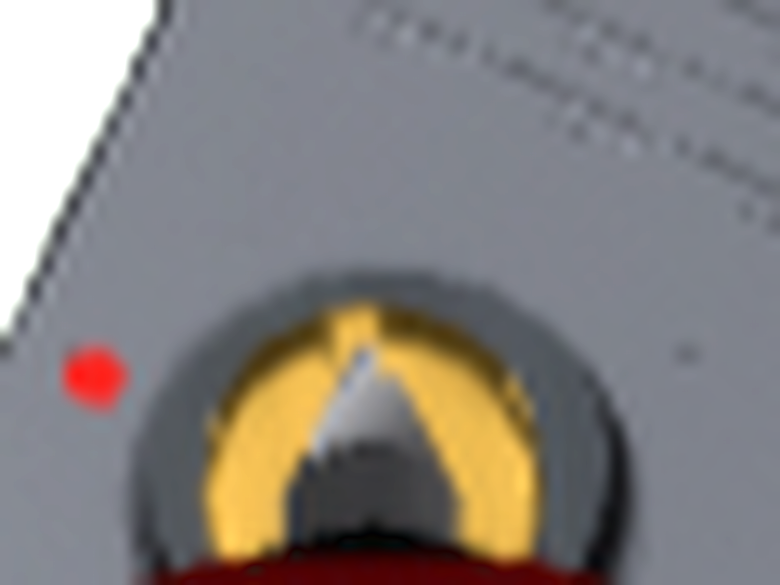

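Call:
send_rows(
  series="0 0 0 0 2 0 0; 0 0 0 0 4 0 0; 0 0 0 0 6 0 0; 0 0 0 0 8 0 0; 0 0 0 0 10 0 0; 0 0 0 0 12 0 0; 0 0 0 0 14 0 0; 0 0 0 0 16 0 0",
)

```text
clock: 17.55
ee_pos: [0.5243, -0.1056, 0.2488]
tcp_rot: [2.073, 0.292, -2.069]
wrist_force: [-1.6, 0.4, 9.4]
grip_width: 0.251
```

```bash
python3 look.py w18
```

```text
pos [ 0.5243 -0.1056  0.2488] yaw z -163.90327285395756 tilt [ 1.9e-03 -3.0e-04 -1.0e+00] F [-1.62  0.44  9.4 ] M [0.122 0.444 0.041]
```

Now slower, watching the moment about z.

Call:
send_rows(
  series="0 0 0 0 1.5 0 0; 0 0 0 0 3 0 0; 0 0 0 0 4.5 0 0; 0 0 0 0 6 0 0; 0 0 0 0 7.5 0 0; 0 0 0 0 9 0 0; 0 0 0 0 10 0 0; 0 0 0 0 10 0 0",
)

```text
clock: 18.4
ee_pos: [0.5244, -0.1056, 0.2488]
tcp_rot: [2.168, 0.116, -2.164]
wrist_force: [-1.4, -0.1, 11.3]
grip_width: 0.249
```

```bash
python3 look.py w19
```

```text
pos [ 0.5244 -0.1056  0.2488] yaw z -173.84077808749043 tilt [ 2.e-03 -6.e-04 -1.e+00] F [-1.37 -0.06 11.28] M [ 0.175  0.46  -0.006]
```

View pics/w19.png

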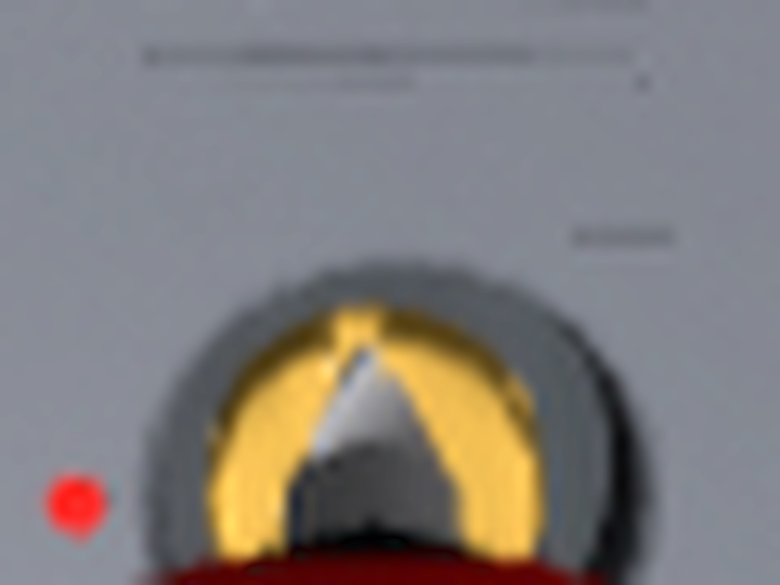

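Call:
send_rows(
  series="0 0 0 0 0.5 0 0; 0 0 0 0 1 0 0; 0 0 0 0 1.5 0 0; 0 0 0 0 2 0 0; 0 0 0 0 2.5 0 0; 0 0 0 0 3 0 0; 0 0 0 0 3 0 0; 0 0 0 0 3 0 0",
)

```text
clock: 19.25
ee_pos: [0.5244, -0.1057, 0.2488]
tcp_rot: [2.195, 0.06, -2.191]
wrist_force: [-2.5, 0.2, 11.2]
grip_width: 0.25
```

```bash
python3 look.py w20;python3 - <<'E'
from h import *
for i in range(5):
    st=state(); print(np.round(st["wrist_force"],2),np.round(st["moment"],3)); snapshot("top")
E
```

```text
pos [ 0.5244 -0.1057  0.2488] yaw z -176.82191229248164 tilt [ 2.1e-03 -6.0e-04 -1.0e+00] F [-2.46  0.23 11.15] M [0.076 0.436 0.04 ]
[-1.8   0.15  9.6 ] [ 0.044  0.416 -0.021]
[-1.83  1.   10.43] [ 0.096  0.492 -0.033]
[-1.45 -0.53 10.35] [0.105 0.401 0.028]
[-1.38  0.32 10.89] [0.118 0.416 0.021]
[-0.75  0.57 11.  ] [0.113 0.477 0.055]
```

View pics/w20.png

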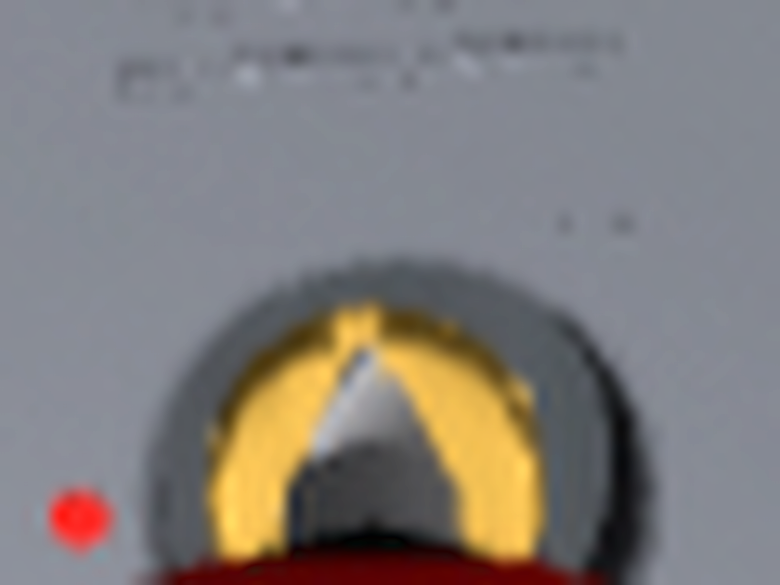

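Call:
send_rows(
  series="0 0 0 0 0.15 0 0; 0 0 0 0 0.3 0 0; 0 0 0 0 0.45 0 0; 0 0 0 0 0.6 0 0; 0 0 0 0 0.6 0 0; 0 0 0 0 0.6 0 0; 0 0 0 0 0.6 0 0; 0 0 0 0 0.6 0 0",
)

```text
clock: 20.35
ee_pos: [0.5244, -0.1057, 0.2488]
tcp_rot: [2.201, 0.049, -2.196]
wrist_force: [-1.5, 0.3, 10.3]
grip_width: 0.25
```

```bash
python3 look.py w21;python3 - <<'E'
from h import *
for i in range(6):
    st=state(); print(np.round(st["wrist_force"],2),np.round(st["moment"],3)); snapshot("top")
E
```

```text
pos [ 0.5244 -0.1057  0.2488] yaw z -177.42391532297137 tilt [ 2.1e-03 -6.0e-04 -1.0e+00] F [-1.47  0.34 10.29] M [ 0.052  0.496 -0.005]
[-1.36  0.81 11.01] [ 0.032  0.481 -0.056]
[-2.31  0.49 10.03] [0.079 0.429 0.012]
[-2.2   0.47  9.31] [0.116 0.425 0.02 ]
[-1.61  0.59 10.42] [0.088 0.482 0.002]
[-1.84  0.55 10.22] [0.113 0.48  0.028]
[-1.48  0.31  9.68] [ 0.05   0.498 -0.019]
```

Call:
send_rows(
  series="0 0 0 0 0.15 0 0; 0 0 0 0 0.3 0 0; 0 0 0 0 0.45 0 0; 0 0 0 0 0.6 0 0; 0 0 0 0 0.6 0 0; 0 0 0 0 0.6 0 0; 0 0 0 0 0.6 0 0; 0 0 0 0 0.6 0 0",
)

```text
clock: 21.5
ee_pos: [0.5244, -0.1057, 0.2488]
tcp_rot: [2.206, 0.037, -2.201]
wrist_force: [-1.6, 0.5, 9.7]
grip_width: 0.246
```

```bash
python3 look.py w22;python3 - <<'E'
from h import *
for i in range(6):
    st=state(); print(np.round(st["wrist_force"],2),np.round(st["moment"],3)); snapshot("top")
E
```

```text
pos [ 0.5244 -0.1057  0.2488] yaw z -178.02393961736618 tilt [ 2.2e-03 -6.0e-04 -1.0e+00] F [-1.62  0.48  9.68] M [0.099 0.411 0.008]
[-1.2   0.4  11.12] [0.115 0.421 0.024]
[-2.   -0.89 10.97] [0.067 0.397 0.032]
[-2.1   0.21  9.81] [0.084 0.437 0.059]
[-1.34  1.48 11.01] [ 0.08   0.392 -0.009]
[-1.7  -0.07  9.99] [0.096 0.437 0.053]
[-1.310e+00 -1.000e-02  1.023e+01] [0.117 0.418 0.008]
```

View pics/w22.png

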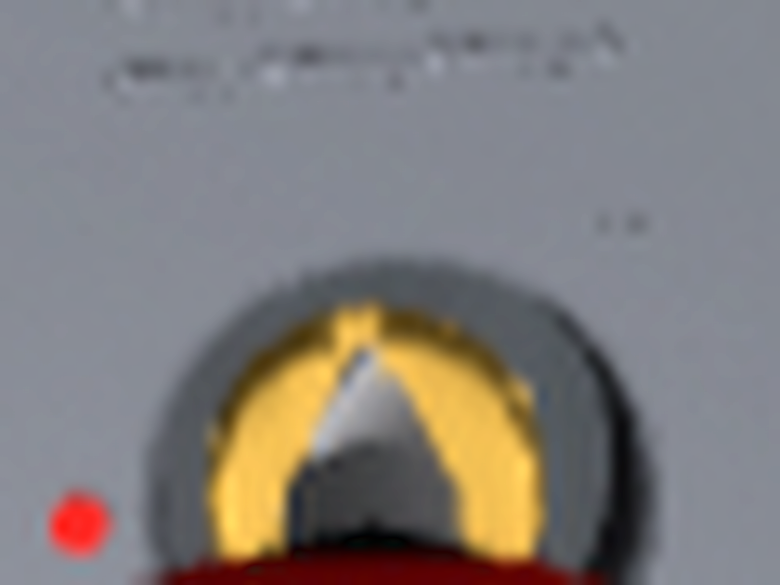

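Call:
send_rows(
  series="0 -0.0005 0 0 -1.5 0 0; 0 -0.001 0 0 -3 0 0; 0 -0.002 0 0 -4 0 0; 0 -0.003 0 0 -4 0 0; 0 -0.005 0 0 -4 0 0; 0 -0.01 0 0 -4 0 0; 0 -0.018 0 0 -4 0 0; 0 -0.025 0 0 -4 0 0",
)

```text
clock: 22.65
ee_pos: [0.5237, -0.1048, 0.2734]
tcp_rot: [2.168, 0.114, -2.168]
wrist_force: [-0.2, -0.6, -0.6]
grip_width: 0.25
```

```bash
python3 look.py w23; python3 - <<'E'
from h import *
import pickle
w,st=pickle.load(open("w23.pkl","rb")); cv2.imwrite("pics/w23f.png",w["img"][:,:,::-1])
E
```

```text
pos [ 0.5237 -0.1048  0.2734] yaw z -174.01750103630943 tilt [-2.e-04  8.e-04 -1.e+00] F [-0.22 -0.56 -0.64] M [-0.053 -0.003 -0.023]
```

View pics/w23f.png

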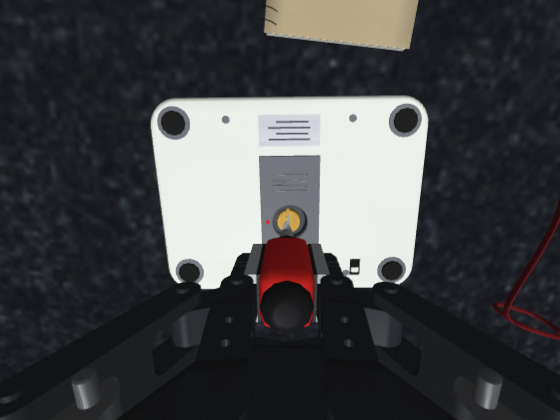

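View pics/w23.png

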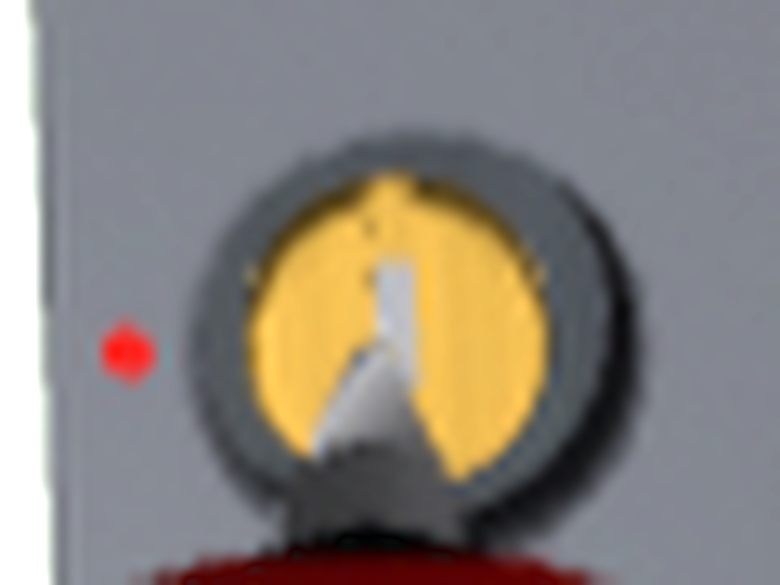

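Call:
send_rows(
  series="0 -0.012 0 0 -5 0 0; 0 -0.03 -0.01 -0.001 -13 0 0; 0 -0.045 -0.03 -0.004 -21 0 0; 0 -0.055 -0.055 -0.008 -29.5 0 0; 0 -0.06 -0.085 -0.012 -38 0 0; 0 -0.06 -0.115 -0.016 -46.5 0 0; 0 -0.06 -0.14 -0.019 -55 0 0; 0 -0.06 -0.154 -0.0205 -63 0 0",
)

```text
clock: 23.5
ee_pos: [0.5279, 0.0531, 0.3331]
tcp_rot: [1.469, 1.02, -1.467]
wrist_force: [-0.8, 0.6, -1.4]
grip_width: 0.248
```

```bash
cat > to.py <<'E'
from h import *
import sys
x,y,z,yaw=map(float,sys.argv[1:5])
st=state(); M=R.from_rotvec(st["tcp_rot"]).as_matrix(); cy=np.degrees(np.arctan2(M[1,2],M[0,2]))
print("pos",np.round(st["ee_pos"],4),"yaw",cy,"tilt",np.round(M[:,0],4),"q7",st["joint_positions"][6],"t",st["clock"],"F",np.round(st["wrist_force"],2))
print("shift",np.round(M.T@(np.array([x,y,z])-st["ee_pos"]),4),"wx",-(yaw-cy))
E
python3 to.py .5383 .2582 .332 0
```

```text
pos [0.5279 0.0531 0.3331] yaw -110.4886681042272 tilt [ 1.0e-04  1.7e-03 -1.0e+00] q7 -0.24457443595671044 t 23.5 F [-0.8   0.62 -1.4 ]
shift [ 0.0014 -0.0621 -0.1958] wx -110.4886681042272
```

Call:
send_rows(
  series="0 0 -0.005 -0.015 -8 0 0; 0 0 -0.01 -0.03 -16.5 0 0; 0 0 -0.016 -0.05 -25 0 0; 0 0 -0.023 -0.07 -33.5 0 0; 0 0 -0.029 -0.09 -42 0 0; 0 0 -0.035 -0.11 -50.5 0 0; 0 0 -0.042 -0.13 -59 0 0; 0 0 -0.046 -0.145 -67 0 0",
)

```text
clock: 24.3
ee_pos: [0.5368, 0.2037, 0.333]
tcp_rot: [0.596, 1.488, -0.595]
wrist_force: [-0.1, 0.3, -2.0]
grip_width: 0.25
```

```bash
python3 to.py .5383 .2582 .332 0
```

```text
pos [0.5368 0.2037 0.333 ] yaw -43.60940362414291 tilt [-2.e-04  8.e-04 -1.e+00] q7 0.5615644878042999 t 24.3 F [-0.08  0.26 -1.99]
shift [ 0.0011  0.0405 -0.0365] wx -43.60940362414291
```

Call:
send_rows(
  series="0 0 0.01 -0.01 -8 0 0; 0 0 0.02 -0.02 -16 0 0; 0 0 0.03 -0.028 -24.5 0 0; 0 0 0.037 -0.034 -33 0 0; 0 0 0.0405 -0.0365 -40 0 0; 0 0 0.0405 -0.0365 -43.6 0 0; 0 0 0.0405 -0.0365 -43.6 0 0; 0 0 0.0405 -0.0365 -43.6 0 0",
)

```text
clock: 25.1
ee_pos: [0.539, 0.2563, 0.3329]
tcp_rot: [0.007, 1.571, -0.007]
wrist_force: [0.2, -0.1, 0.0]
grip_width: 0.248
```

```bash
python3 to.py .5383 .2582 .285 0; python3 look.py w24; python3 - <<'E'
from h import *
import pickle
w,st=pickle.load(open("w24.pkl","rb")); crop(w,"w24f",225,140,160,110,5)
E
```

```text
pos [0.539  0.2563 0.3329] yaw -0.5264118090096533 tilt [-1.e-04 -1.e-04 -1.e+00] q7 1.1732439609472833 t 25.1 F [ 0.15 -0.11  0.02]
shift [ 0.0479  0.0019 -0.0007] wx -0.5264118090096533
pos [0.539  0.2563 0.3329] yaw z -0.5264118090096533 tilt [-1.e-04 -1.e-04 -1.e+00] F [ 0.15 -0.11  0.02] M [ 0.032 -0.023 -0.011]
```

View pics/w24f.png

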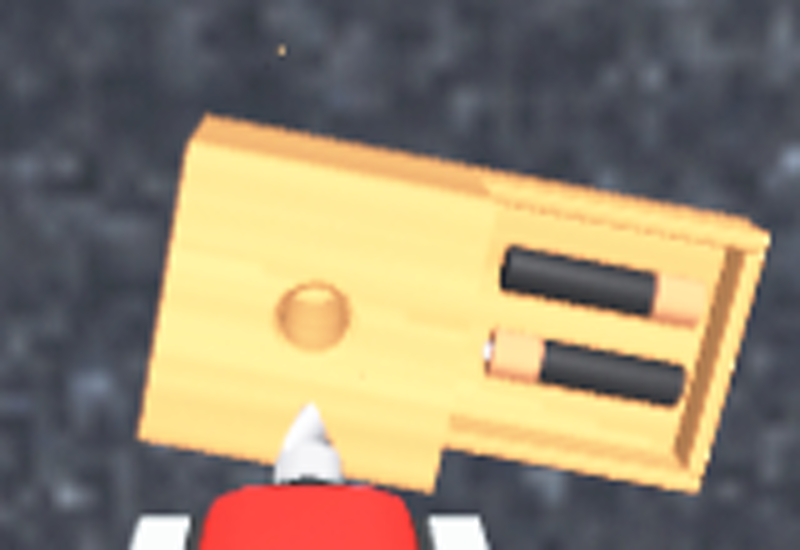

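Call:
send_rows(
  series="0 0.01 0.0005 0 -0.5 0 0; 0 0.025 0.001 -0.0007 -0.5 0 0; 0 0.04 0.001 -0.0007 -0.5 0 0; 0 0.05 0.001 -0.0007 -0.5 0 0; 0 0.054 0.001 -0.0007 -0.5 0 0; 0 0.054 0.001 -0.0007 -0.5 0 0; 0 0.054 0.001 -0.0007 -0.5 0 0; 0 0.054 0.001 -0.0007 -0.5 0 0",
)

```text
clock: 25.95
ee_pos: [0.5387, 0.2576, 0.2795]
tcp_rot: [-0.0, 1.569, 0.002]
wrist_force: [0.8, 0.2, -1.9]
grip_width: 0.251
```

```bash
python3 to.py .5383 .2582 .228 0; python3 look.py w25
```

```text
pos [0.5387 0.2576 0.2795] yaw 0.07117266280784772 tilt [ 1.3e-03  8.0e-04 -1.0e+00] q7 1.201376089355295 t 25.95 F [ 0.75  0.16 -1.93]
shift [ 0.0515  0.0005 -0.0005] wx 0.07117266280784772
pos [0.5387 0.2576 0.2795] yaw z 0.07117266280784772 tilt [ 1.3e-03  8.0e-04 -1.0e+00] F [ 0.75  0.16 -1.93] M [ 0.045 -0.021 -0.007]
```

View pics/w25.png

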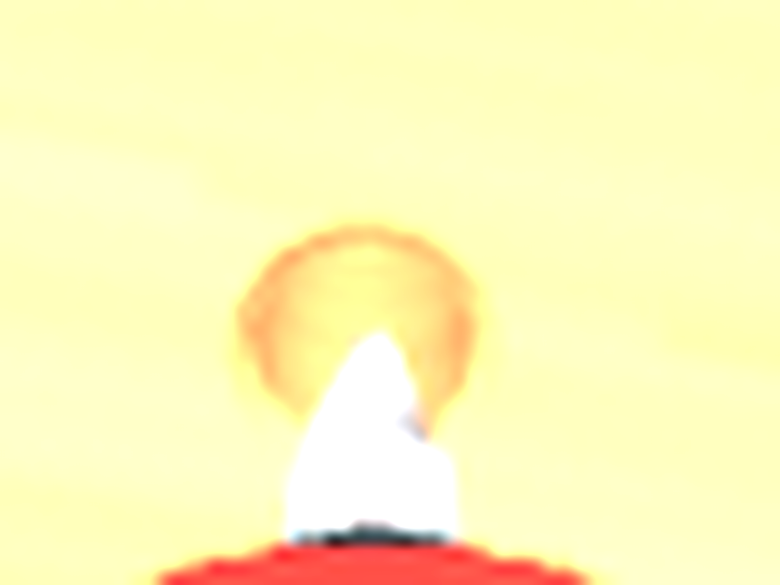

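```bash
python3 - <<'E'
from h import *
import pickle
w,st=pickle.load(open("w25.pkl","rb")); c=w["img"][195:240,258:318,::-1]; c=cv2.resize(c,None,fx=13,fy=13,interpolation=cv2.INTER_LANCZOS4)
cv2.imwrite("pics/w25b.png",cv2.convertScaleAbs(c,alpha=1.0,beta=-60))
M=R.from_rotvec(st["tcp_rot"]).as_matrix()
print("cam in tool",M.T@(w["extrinsics"][:3,3]-st["ee_pos"]))
E
```

```text
cam in tool [ 0.03155834  0.00014378 -0.06495028]
```

View pics/w25b.png

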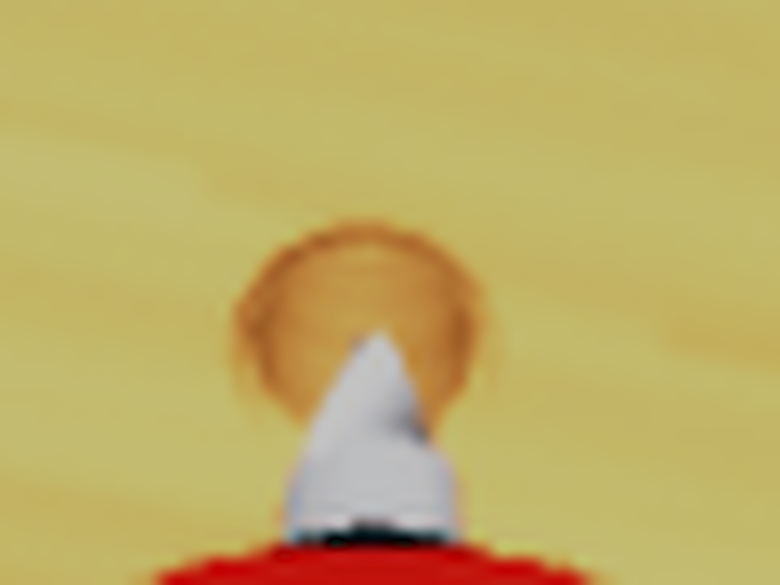

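Call:
send_rows(
  series="0 0 -0.0005 -0.0012 0 0 0; 0 0.002 -0.0006 -0.0012 0 0 0; 0 0.004 -0.0006 -0.0012 0 0 0; 0 0.006 -0.0006 -0.0012 0 0 0; 0 0.007 -0.0006 -0.0012 0 0 0; 0 0.007 -0.0006 -0.0012 0 0 0; 0 0.007 -0.0006 -0.0012 0 0 0; 0 0.007 -0.0006 -0.0012 0 0 0",
)

```text
clock: 26.8
ee_pos: [0.5372, 0.257, 0.2719]
tcp_rot: [-0.001, 1.571, 0.001]
wrist_force: [0.4, -0.8, -0.9]
grip_width: 0.249
```

```bash
sed -i 's/alpha=1.3,beta=-20/alpha=1.0,beta=-60/' look.py; python3 look.py w26
```

```text
pos [0.5372 0.257  0.2719] yaw z 0.08053486996080501 tilt [ 2.e-04  2.e-04 -1.e+00] F [ 0.42 -0.77 -0.86] M [0.02  0.023 0.049]
```

View pics/w26.png

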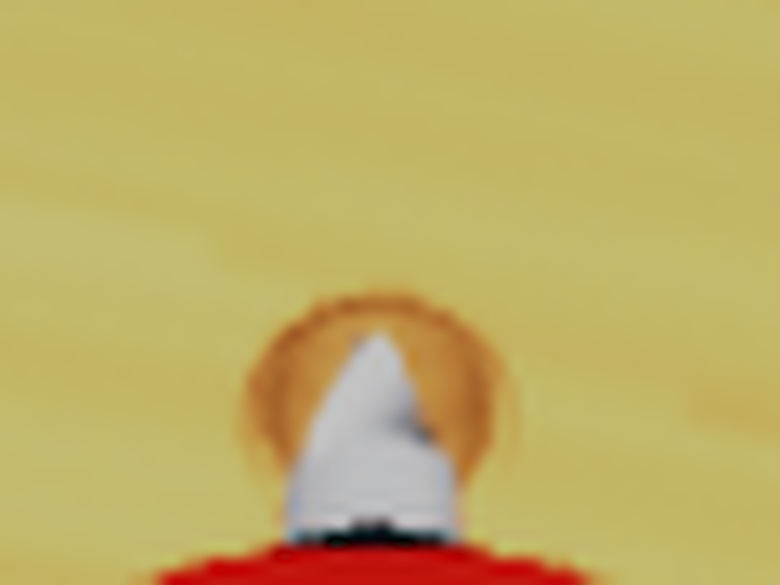

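Call:
send_rows(
  series="0 0.003 0 0 0 0 0; 0 0.006 0 0 0 0 0; 0 0.01 0 0 0 0 0; 0 0.014 0 0 0 0 0; 0 0.018 0 0 0 0 0; 0 0.022 0 0 0 0 0; 0 0.025 0 0 0 0 0; 0 0.025 0 0 0 0 0",
)

```text
clock: 27.65
ee_pos: [0.5369, 0.2568, 0.2462]
tcp_rot: [-0.001, 1.572, 0.001]
wrist_force: [0.6, -0.4, -0.8]
grip_width: 0.25
```

Call:
send_rows(
  series="0 0.003 0 0 0 0 0; 0 0.006 0 0 0 0 0; 0 0.009 0 0 0 0 0; 0 0.012 0 0 0 0 0; 0 0.015 0 0 0 0 0; 0 0.016 0 0 0 0 0; 0 0.017 0 0 0 0 0; 0 0.017 0 0 0 0 0",
)

```text
clock: 28.45
ee_pos: [0.5371, 0.2569, 0.2297]
tcp_rot: [-0.001, 1.571, 0.001]
wrist_force: [0.4, 0.4, -0.8]
grip_width: 0.249
```

```bash
python3 to.py .5383 .2582 .228 0
```

```text
pos [0.5371 0.2569 0.2297] yaw 0.07624101564917599 tilt [-1.e-04  1.e-04 -1.e+00] q7 1.2220902461541314 t 28.45 F [ 0.41  0.41 -0.84]
shift [0.0017 0.0013 0.0012] wx 0.07624101564917599
```

Call:
send_rows(
  series="0 0.0005 0 0 0 0 0; 0 0.001 0 0 0 0 0; 0 0.0015 0 0 0 0 0; 0 0.0018 0 0 0 0 0; 0 0.0018 0 0 0 0 0; 0 0.0018 0 0 0 0 0; 0 0.0018 0 0 0 0 0; 0 0.0018 0 0 0 0 0",
)

```text
clock: 29.25
ee_pos: [0.5372, 0.2569, 0.2281]
tcp_rot: [-0.001, 1.571, 0.001]
wrist_force: [0.1, 0.4, 2.1]
grip_width: 0.249
```

Call:
send_rows(
  series="0.3 0 0 0 0 0 0; 0.4 0 0 0 0 0 0; 0.6 0 0 0 0 0 0; 0.8 0 0 0 0 0 0; 1 0 0 0 0 0 0; 1 0 0 0 0 0 0; 1 0 0 0 0 0 0; 1 0 0 0 0 0 0",
)

```text
clock: 30.05
ee_pos: [0.5371, 0.2569, 0.228]
tcp_rot: [-0.001, 1.571, 0.001]
wrist_force: [0.6, 0.0, 1.6]
grip_width: 1.001
```

Call:
send_rows(
  series="1 -0.01 0 0 0 0 0; 1 -0.03 0 0 0 0 0; 1 -0.055 0 0 0 0 0; 1 -0.08 0 0 0 0 0; 1 -0.1 0 0 0 0 0; 1 -0.11 0 0 0 0 0; 1 -0.11 0 0 0 0 0; 1 -0.11 0 0 0 0 0",
)

```text
clock: 30.85
ee_pos: [0.5368, 0.2568, 0.3375]
tcp_rot: [-0.001, 1.572, 0.001]
wrist_force: [-0.2, -0.5, -0.6]
grip_width: 1.004
```

```bash
python3 to.py .5277 .0531 .333 -80; python3 - <<'E'
from h import *
w=snapshot("wrist"); crop(w,"w27",215,130,160,120,5)
E
```

```text
pos [0.5368 0.2568 0.3375] yaw 0.08274248671306703 tilt [-8.e-04 -3.e-04 -1.e+00] q7 1.1785637537903224 t 30.85 F [-0.25 -0.49 -0.6 ]
shift [ 0.0045 -0.2037 -0.0094] wx 80.08274248671307
```

View pics/w27.png

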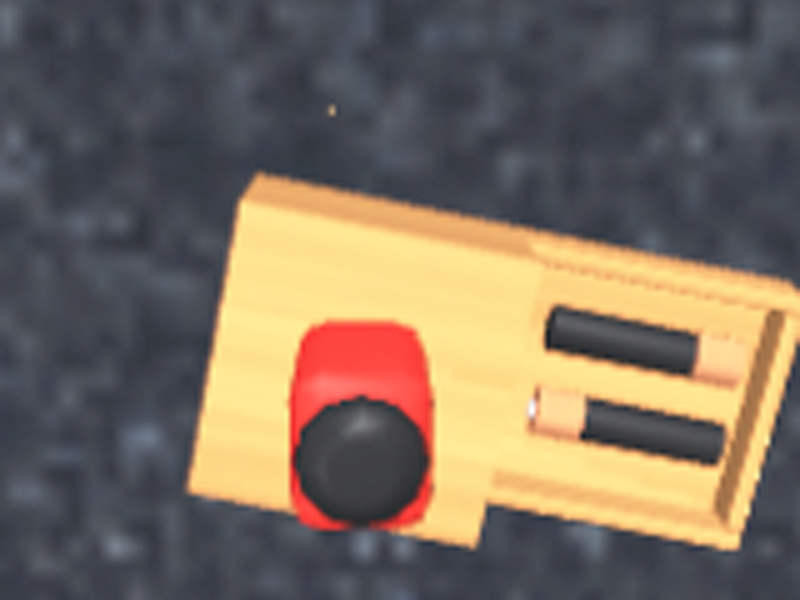

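Call:
send_rows(
  series="1 0 -0.02 0.003 0 0 0; 1 0 -0.065 0.01 0 0 0; 1 0 -0.115 0.018 0 0 0; 1 0 -0.165 0.026 0 0 0; 1 0 -0.215 0.034 0 0 0; 1 0.02 -0.265 0.042 0 0 0; 1 0.04 -0.315 0.05 0 0 0; 1 0.06 -0.345 0.053 0 0 0",
)

```text
clock: 31.7
ee_pos: [0.5906, -0.0907, 0.2769]
tcp_rot: [-0.001, 1.571, -0.001]
wrist_force: [0.2, 0.2, -0.1]
grip_width: 0.999
```

Call:
send_rows(
  series="1 0.02 -0.015 0 0 0 0; 1 0.04 -0.018 0 0 0 0; 1 0.05 -0.018 0 0 0 0; 1 0.05 -0.018 0 0 0 0; 1 0.05 -0.018 0 0 0 0; 1 0.05 -0.018 0 0 0 0; 1 0.05 -0.018 0 0 0 0; 1 0.05 -0.018 0 0 0 0",
)

```text
clock: 32.5
ee_pos: [0.5909, -0.1057, 0.2288]
tcp_rot: [-0.001, 1.569, 0.002]
wrist_force: [-0.8, 0.5, -0.3]
grip_width: 0.999
```

```bash
python3 to.py .5277 .0531 .333 -80; python3 - <<'E'
from h import *
import pickle
w=snapshot("wrist"); pickle.dump(w,open("w28.pkl","wb")); u,v=proj(w,[.5245,-.106,.0315]); print(u,v); u,v=int(u),int(v)
crop(w,"w28",u-65,max(v-50,0),110,80,7)
print(u-65,max(v-50,0))
s=snapshot("scene"); crop(s,"sc_c",240,145,75,60,10)
E
```

```text
pos [ 0.5909 -0.1057  0.2288] yaw 0.11264197259573831 tilt [ 1.5e-03  2.0e-04 -1.0e+00] q7 1.910625743186302 t 32.5 F [-0.78  0.49 -0.33]
shift [-0.1043  0.1589 -0.0628] wx 80.11264197259574
285.7792905700251 128.52171056921543
220 78
```

View pics/w28.png

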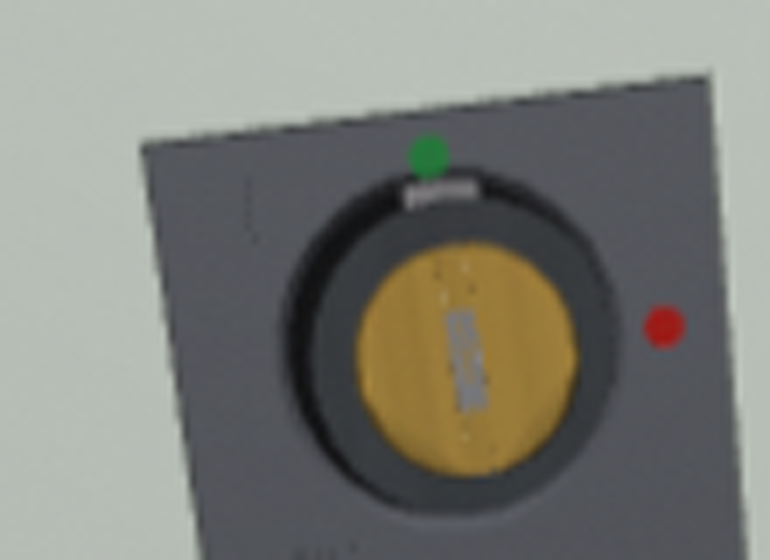

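```bash
python3 - <<'E'
from h import *
a=cv2.imread("pics/scene0.png"); s=snapshot("scene"); b=np.ascontiguousarray(s["img"][:,:,::-1])
cv2.imwrite("pics/scene1.png",b)
A=cv2.resize(a[160:190,262:295],None,fx=12,fy=12,interpolation=cv2.INTER_CUBIC);B=cv2.resize(b[160:190,262:295],None,fx=12,fy=12,interpolation=cv2.INTER_CUBIC)
cv2.imwrite("pics/cmp.png",np.hstack([A,B]))
print(np.round(s["extrinsics"],4))
def cen(im,f):
    m=f(im[...,2].astype(int),im[...,1].astype(int),im[...,0].astype(int))
    ys,xs=np.nonzero(m[155:195,255:300]); return xs.mean()+255,ys.mean()+155,len(xs)
gold=lambda r,g,b:(r-b>70)&(r>130)
print(cen(a,gold),cen(b,gold))
E
```

```text
[[-0.9317  0.2584 -0.2554  0.9095]
 [ 0.3633  0.6782 -0.6388  0.8835]
 [ 0.0081 -0.688  -0.7257  0.9654]
 [ 0.      0.      0.      1.    ]]
(np.float64(279.77777777777777), np.float64(173.5), 18) (np.float64(280.10526315789474), np.float64(174.31578947368422), 19)
```

View pics/cmp.png

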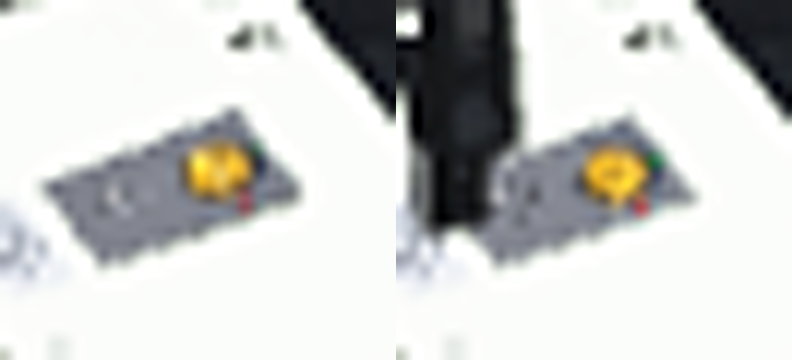

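View pics/scene1.png

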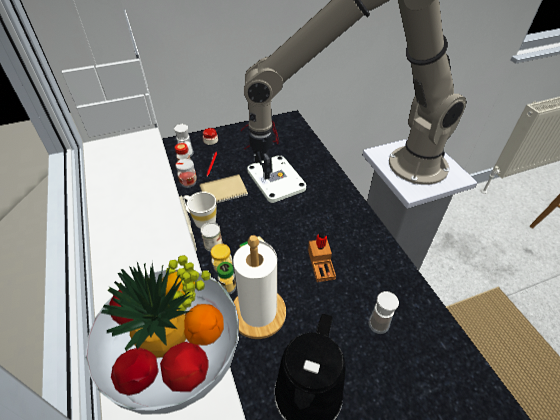

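Call:
send_rows(
  series="1 -0.02 0 0 0 0 0; 1 -0.05 0 0 0 0 0; 1 -0.08 0 0 0 0 0; 1 -0.1 0 0 0 0 0; 1 -0.1 0 0 0 0 0; 1 -0.1 0 0 0 0 0; 1 -0.1 0 0 0 0 0; 1 -0.1 0 0 0 0 0",
)

```text
clock: 33.45
ee_pos: [0.5902, -0.1058, 0.3265]
tcp_rot: [-0.001, 1.573, 0.001]
wrist_force: [-0.5, 0.0, -0.1]
grip_width: 0.997
```

```bash
python3 - <<'E'
from cell import job_done
print(job_done())
E
```

```text
the job is handed in; nothing more can be done
None
```

I closed the lock with the screwdriver, put the screwdriver back in its block, and handed the job in at about 33 s of the 72 s. No verdict is reported, so what follows rests on my own measurements.

- **Pressing and turning:** I pressed the hatch flush at a measured 8–11.5 N, about 1 N more at the blade, against the 20 N limit. Then I turned the lock clockwise with no noticeable torque.
- **Lock:** In the last close view the slot was about 2° short of the scale's x axis, so roughly 1.53–1.55 rad against the required 1.45. I stopped there on purpose and never felt the closed stop itself.
- **Hatch:** It stayed down after the blade came out. In the scene camera the lock sits about 0.8 px (2–3 mm) lower than at the start. I had no exact reading of the tilt.
- **Screwdriver:** It is seated with the shoulder on the block. The grasp height matched the pick-up height (0.228 m) with a light upward push. I let go of it, and in the picture it stands upright.
- **Disagreement:** Before lowering it into the hole, the arm's position reading and the camera differed by about 1.3 mm. I went mainly by the camera, and the driver went in without force.
- **Surroundings:** The mill looks unmoved. I did not measure the pack or the glasses, but the arm stayed well clear of both, and it touches nothing now.

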